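Refit the filter plate of a sterilisation container lid

TASK

Take the perforated filter plate out of the drying rack and lay it flat on the green mat with its black grip up, letting go of it. Then take it by the black grip, tuck its yellow edge under the yellow retaining lip of the upturned blue container lid, and lower the opposite edge until the plate lies flat and fully down on the filter bed; let go. Leave the bowl, the bottle and the instrument tray where they are.

Things in the scene. Friction and masses are not known exactly. Their poses are not given: they have to be found in the camera images.
- plate: Perforated aluminium plate 120 (x) x 90 (y) x 5 (z) mm, 0.18 kg; origin at the centre of its underside, +z out of the face with the black grip. A 16 mm yellow band marks the edge to tuck, its -x end. At the start it stands on its long -y edge in the rack's middle slot, +y up, grip sideways; its 120 mm top edge is 100 mm above the bench.
- tongue (a point): middle of the plate's yellow edge, on its underside: plate frame (-60, 0, 0) mm; axes as the plate's
- rear (a point): middle of the plate's edge opposite the yellow one, on its underside: plate frame (60, 0, 0) mm; axes as the plate's
- grip (a point): middle of the top of the black grip bar: plate frame (20, 0, 35) mm. The bar stands on the plate's +z face, 12 mm thick along x (x = 14 to 26), 50 mm long along y, from z = 5 to z = 35 mm
- lid: Blue container lid, fixed, inside up on the bench: a 190 (x) x 290 (y) mm pan, rim 24 mm high, a latch on each short side; origin at the centre of its underside, z up, +x roughly away from the robot. In its middle is the dark filter bed with the yellow lip at the bed's -x end
- lip_edge (a point): middle of the yellow lip's free lower edge: lid frame (-49, 0, 20) mm. The lip reaches over the bed from x = -63 to -49 mm, underside 12 mm above the bed, top at z = 24 mm, 110 mm wide; under it a wall, inner face x = -63 mm. The plate goes in only tilted, yellow edge first; tilts of 10 to 20 degrees pass
- bed (a point): centre of the filter bed's top: lid frame (0, 0, 8) mm. The bed is 126 mm long (lid x -63 to +63) and 98 mm wide (y -49 to +49), between side guides that rise to z = 16 mm and a stop at the +x end that rises to z = 14 mm (lid frame)
- rack: White drying rack, fixed, base 150 (x) x 130 (y) x 10 mm, origin under its centre. Three slots along x at y = -40, 0, +40 mm, between steel pins (at x = +-48 mm, 8 mm clear, tops at z = 65 mm). The plate stands in the middle slot on the base (z = 10 mm), its x along the rack's x, its grip to the rack's -y
- mat: Green mat, fixed, 220 (x) x 180 (y) x 3 mm, flat on the bench, origin at the centre of its underside
- bowl: steel bowl, diameter 100, height 45 mm, origin under its centre; leave alone
- bottle: white bottle with a blue cap, diameter 70, height 190 mm, origin under its centre; leave alone
- tray: open steel instrument tray 110 (x) x 200 (y) x 50 mm high with instruments, origin under its centre; leave alone

How it is judged:
By the outcome, as a careful person would: the job done as asked, in the order asked, and still so for the second after the job is handed in, with the robot touching nothing.
It also fails if it takes over 58 s, if anything falls off the work surface, if the arm or the gripper's body presses on something with over 40 N, if the wrist force passes 120 N, or if a joint passes its speed limit or range.

ROBOT

A 6-joint arm with a two-finger parallel gripper is mounted at the origin on the work surface. World frame = base frame: x ahead of the robot, y to its left, z up, the work surface at z = 0. Lengths are in mm, angles in rad, forces in N, time in s.
With the tool pointing down it reaches from about 275 to 1000 mm from the base axis. Payload 8.4 kg.
Tool frame: the origin (TCP) lies midway between the tips of the shut fingers; the grasp point (between the pads) lies 19 mm behind it; y points along the fingers, z is the direction in which the jaws open and shut, and the axes are right-handed (so a half turn about y gives the same grasp; the last joint's range is limited). The gripper opens to 85 mm and grips with 20 to 120 N. Pads are 22 mm wide; open, the fingers measure 114 mm over their backs; the gripper's body (76 mm by 85 mm) begins 54 mm behind the grasp point. The pads swing forward as they close: fully open they stand 13 mm farther back than shut.
Start: joints at [1.27, 0.353, 1.633, -0, 1.155, -0.002], TCP at [183.982, 597.309, 202.181] pointing down, gripper open.
Joint ranges: [-2.63, 2.63], [-0.92, 2.1], [0.06, 2.66], [-1.3, 4.44], [0, 2.69], [-3.02, 3.02]. Speed limits (rad/s): [2.22, 2.22, 2.79, 3.14, 3.14, 3.14].

INTERFACE

Orientations are given as a rotation vector (axis times angle).
In Python, from bench import * gives the robot as it stands. The module is installed in compiled form; this text tells all that it offers.
- The arm moves only by the tool arm_command, never from a script. Its argument "commands" is a list of rows, each a list of 6 numbers: the shift along the world's x, y, z in m, then the turn, a rotation vector about the world's x, y, z in degrees. In form: [[x, y, z, rx, ry, rz], ...]. A call has 1 to 10 rows; each row is the pose to reach, as a shift and turn from the pose commanded when the call began; what a row does not reach only later rows make up. A row lasts 1/12 s, in which the tool goes at most 41.7 mm and 7.16 degrees, less where a joint would pass 70% of its speed; a pose out of reach is approached as far as the arm can. A call with a gripper value outside its range is refused whole. "fingers" is the opening in per cent of the stroke, from 0 (shut) to 100 (fully open), set as the call begins (left out, the last holds). The fingers move at their own pace and stop on an object; "force" is the grip in N (left out, the last holds). Time passes only in rows, so rows that repeat a pose let the fingers close. It gives the time, the measured TCP pose, the force and the opening at its end, in the units of the state.
- observe(): the state, without advancing time (a new reading comes with each control period).
- grab_frame(name): name is "side" or "top" or "wrist"; returns a dict with "image" (480x640x3 uint8, blue, green, red), "depth" (480x640 float32, mm along the optical axis (not along the pixel's ray), 0 where there is no reading), "K" (3x3 intrinsics, pixels), "camera_from_world" (4x4, takes a point from world to camera coordinates). Camera axes: x right, y up, looking along -z (the intrinsics and any distortion apply to the point x, -y, -z); pixel columns grow to the right and rows downward; lengths in mm; the calibration is good to about 2 mm. A picture is of the moment at which its call begins.
- hand_in(): hands the job in, once; it reports no verdict.
Trained networks look in the newest picture that a camera, given by its name, has taken for a name from the list of things; names that differ only in an ending like _2 or _b are one class to them, and where a whole thing is asked for, a point or a joint stands for the part that bears it (a point fixed in the world has none). Each returns a list of dicts, best first, with "p" (0 to 1); they miss things now and then, are a little off and sometimes report something else, mostly with a low value. They report only what shows in the picture. A call takes as long as a camera call.
- outline_of(camera, name): "pixels" (480x640 bool, what is visible of it) and "rect" ([left, top, width, height] in pixels, round what is visible of it).
- landmark_of(camera, name): "location" ([row, column] in pixels: a listed point, or the origin of a listed thing).
The state is a dict: "time_s": time; "joints": joint angles; "joint_vel": joint speeds; "joint_torque": joint torques, N m; "tool_pos": TCP position; "tcp_rot": TCP orientation; "wrist_force": force on the tool from outside, world axes, zero at the start; "moment": the same for the moment, N m; "gripper_width": finger opening in mm.
Only numpy, scipy, OpenCV 4.12 (cv2) and the standard library are available. Lean on these libraries where they do the work, as an engineer would, in place of code of your own. Each camera call takes 0.05 s, during which the arm holds its last target.

## Working session

There is one attempt and no reset: what is moved stays moved. The work goes in short steps, Python scripts to look and compute and a tool call to move; the robot and the scene stay as the last step left them, time stands still between calls to the robot, and variables do not carry over. Pictures are saved under pics/ and viewed, and the job is handed in when it is done.

Besides the shell and the picture viewer there is one more tool, called after "Emit:" as name([rows], argument=value, ...), one row to a line, values as JSON. arm_command: Moves the arm, as the interface text tells. Its arguments: {"type":"object","properties":{"commands":{"type":"array"},"fingers":{"type":"number"},"force":{"type":"number"}},"required":["commands"]}

```bash
mkdir -p pics; cat > h.py <<'E'
from bench import *
import numpy as np, cv2
from scipy.spatial.transform import Rotation as R
def P(f,row,col,d=None):
    K=f['K'];r,c=int(round(row)),int(round(col))
    if d is None:
        w=f['depth'][max(0,r-1):r+2,max(0,c-1):c+2];w=w[w>0];d=np.median(w) if w.size else 0
    p=np.array([(col-K[0,2])/K[0,0]*d,-(row-K[1,2])/K[1,1]*d,-d,1])
    return (np.linalg.inv(f['camera_from_world'])@p)[:3]
def ray(f,row,col,z):
    K=f['K'];T=np.linalg.inv(f['camera_from_world'])
    d=T[:3,:3]@np.array([(col-K[0,2])/K[0,0],-(row-K[1,2])/K[1,1],-1]);o=T[:3,3]
    return o+d*(z-o[2])/d[2]
def cloud(f):
    K=f['K'];v,u=np.mgrid[:480,:640];d=f['depth']
    p=np.stack([(u-K[0,2])/K[0,0]*d,-(v-K[1,2])/K[1,1]*d,-d,np.ones_like(d)],-1)
    q=(p@np.linalg.inv(f['camera_from_world']).T)[...,:3]; q[d<=0]=np.nan
    return q
E
python3 - <<'E'
from h import *
print(observe())
for c in ['top','side','wrist']:
    f=grab_frame(c);cv2.imwrite(f'pics/{c}0.png',f['image'])
    print(c,f['K'].tolist(),np.linalg.inv(f['camera_from_world']).round(3).tolist(), [k for k in f])
    if c=='wrist':continue
    for n in ['plate','tongue','rear','grip','lid','lip_edge','bed','rack','mat','bowl','bottle','tray']:
        l=landmark_of(c,n)
        for x in l[:2]: print(n,np.round(x['location'],1),round(x['p'],2),P(f,*x['location']).round(0))
E
```

```text
{'time_s': 0.0, 'joints': array([ 1.26958608e+00,  3.53680835e-01,  1.63412946e+00,  7.40680558e-06,
        1.15521975e+00, -2.41295287e-03]), 'joint_vel': array([ 7.05440603e-04,  5.56616989e-04, -1.23776875e-05, -2.45880383e-04,
        8.44519211e-04,  1.79468622e-04]), 'joint_torque': array([-2.59026347e-04, -6.05253196e+01, -3.42063224e+01, -3.15538819e-05,
        9.44662490e-03, -1.34762396e-05]), 'tool_pos': array([183.83172399, 596.80489838, 201.44330557]), 'tcp_rot': array([-1.55946586,  0.23474164, -0.23438852]), 'wrist_force': array([-0.12134744,  0.52601261,  0.79355909]), 'moment': array([-0.05190612,  0.00137894, -0.01698345]), 'gripper_width': 85.34078967889488}
top [[579.7934172581413, 0.0, 320.1139758661], [0.0, 579.7934172581413, 246.53968588121808], [0.0, 0.0, 1.0]] [[0.006, 0.987, -0.16, 372.811], [-1.0, 0.007, 0.002, -1.183], [0.003, 0.16, 0.987, 1140.853], [0.0, 0.0, 0.0, 1.0]] ['image', 'depth', 'K', 'camera_from_world']
plate [172.6 315.9] 0.72 [709.   5.   4.]
plate [312.5 129.8] 0.58 [421. 341.  80.]
tongue [342.  143.3] 0.7 [368. 327.  37.]
tongue [313.9 
[... 865 characters left out ...]
 [155.5 217. ] 0.72 [473. 355.  57.]
grip [167.3 211.9] 0.9 [448. 321.  54.]
lid [435.8 375. ] 0.64 [ 449. -356.    8.]
lip_edge [436.6 339.2] 0.94 [ 398. -339.   24.]
bed [431.9 371.4] 0.93 [ 447. -349.    9.]
rack [183.8 202.2] 0.7 [422. 329.  11.]
mat [262.8 297.7] 0.57 [508.  12.   2.]
bowl [229.1 386.3] 0.9 [716.  12.   4.]
bottle [182.  344.4] 0.55 [710. 179.  17.]
tray [299.9 465.6] 0.63 [ 729. -222.   15.]
wrist [[352.68403824597056, 0.0, 320.5461025351718], [0.0, 352.68403824597056, 245.43727559416743], [0.0, 0.0, 1.0]] [[0.294, -0.921, -0.258, 117.759], [0.956, 0.283, 0.078, 617.882], [0.001, -0.27, 0.963, 374.321], [0.0, 0.0, 0.0, 1.0]] ['image', 'depth', 'K', 'camera_from_world']
```

View pics/top0.png

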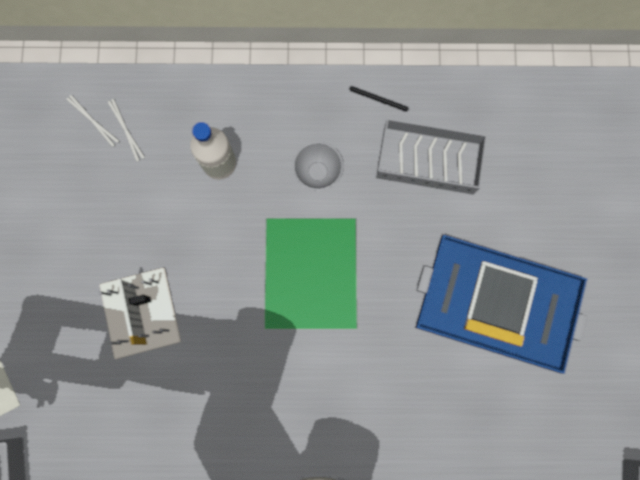

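View pics/side0.png

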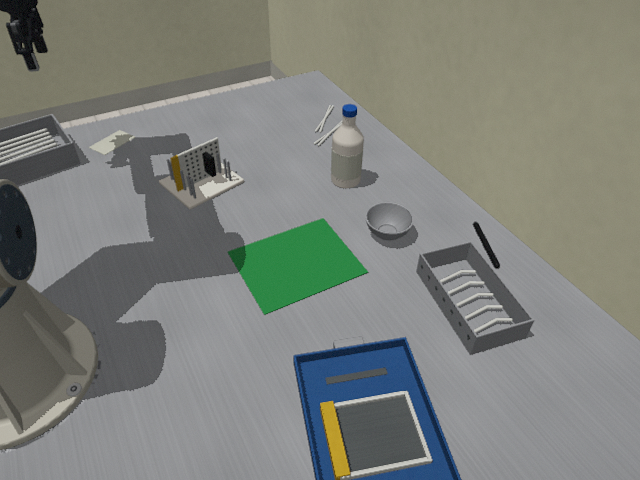

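View pics/wrist0.png

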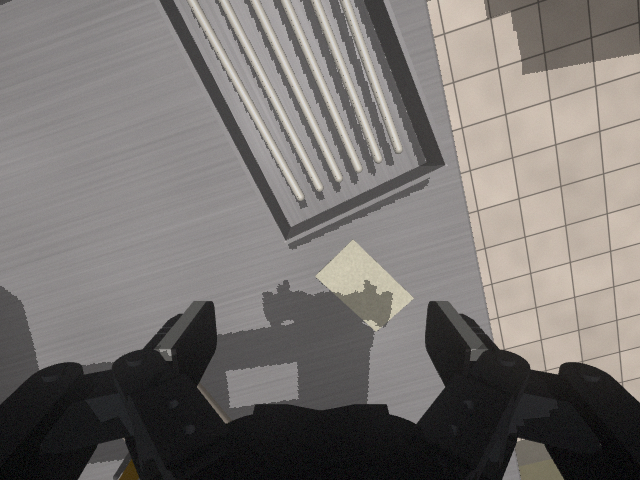

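```bash
python3 - <<'E'
from h import *
print(R.from_rotvec(observe()['tcp_rot']).as_matrix().round(3).tolist())
for c in ['top','side']:
    f=grab_frame(c);q=cloud(f);X,Y,Z=q[...,0],q[...,1],q[...,2]
    # plate top edge
    near=(abs(X-421)<90)&(abs(Y-341)<80)
    m=near&(Z>90)&(Z<108); pts=q[m]
    print(c,'edge',m.sum())
    if m.sum()>20:
        xy=pts[:,:2];mu=xy.mean(0);v=cv2.fitLine(xy.astype(np.float32),cv2.DIST_HUBER,0,.01,.01).ravel()
        t=(xy-v[2:])@v[:2];print('dir deg',np.degrees(np.arctan2(v[1],v[0])),v,'ends',v[2:]+v[:2]*t.min(),v[2:]+v[:2]*t.max(),pts[:,2].mean())
    # plate band z 66..90 points
    m=near&(Z>68)&(Z<92);pts=q[m];print('n',m.sum())
    # yellow pixels
    hsv=cv2.cvtColor(f['image'],cv2.COLOR_BGR2HSV)
    yl=(hsv[...,0]>15)&(hsv[...,0]<32)&(hsv[...,1]>140)&(hsv[...,2]>60)
    for nm,mm in [('tongue',yl&near),('lip',yl&(Y<-200))]:
        p=q[mm];p=p[~np.isnan(p).any(1)]
        if len(p)<5: print(nm,len(p));continue
        print(nm,len(p),np.median(p,0).round(1),p[:,2].min().round(0),p[:,2].max().round(0))
        if nm=='lip':
            v,u=np.nonzero(mm); w=np.array([ray(f,a,b,24) for a,b in zip(v,u)])[:,:2].astype(np.float32)
            r=cv2.minAreaRect(w);print(r,cv2.boxPoints(r).round(1).tolist())
    for n in ['lid','rack','mat','plate','bed']:
        for o in outline_of(c,n)[:1]:
            v,u=np.nonzero(o['pixels']);print(n,o['p'],o['rect'],len(v))
            zz={'lid':24,'rack':10,'mat':3}.get(n)
            if zz:
                w=np.array([ray(f,a,b,zz) for a,b in zip(v,u)])[:,:2].astype(np.float32)
                r=cv2.minAreaRect(w);print(r,cv2.boxPoints(r).round(1).tolist())
E
```

```text
[[0.956, -0.0, 0.294], [-0.294, -0.0, 0.956], [-0.0, -1.0, -0.0]]
top edge 295
dir deg 15.107457 [9.6543872e-01 2.6063019e-01 4.2213324e+02 3.4123727e+02] ends [364.71082797 325.73549892] [480.50218004 356.99457461] 98.27182523953846
n 366
tongue 85 [371.7 327.5  72.9] 25.0 102.0
lip 589 [ 391.  -336.8   25.2] 4.0 31.0
((391.7377624511719, -336.2110900878906), (109.13896942138672, 20.09239387512207), 72.79074096679688) [[366.0, -385.3999938964844], [385.20001220703125, -391.29998779296875], [417.5, -287.1000061035156], [398.29998779296875, -281.1000061035156]]
lid 0.86 [413.9, 234.9, 172.7, 139.4] 15658
((447.4935302734375, -353.5509948730469), (326.5827331542969, 192.99813842773438), 72.82109832763672) [[307.1000061035156, -481.1000061035156], [491.5, -538.0999755859375], [587.9000244140625, -226.0], [403.5, -169.0]]
rack 0.87 [96.9, 270.2, 86.4, 91.8] 4166
((424.1929626464844, 345.19036865234375), (151.0845489501953, 134.73001098632812), 15.237095832824707) [[333.6000061035156, 390.29998779296875], [369.0, 260.29998779296875], [514.7999877929688, 300.0], [479.3999938964844, 430.0]]
[... 1119 characters left out ...]
.89999389648438], [402.5, -169.3000030517578]]
rack 0.59 [159.7, 161.5, 85.0, 50.6] 1879
((425.6376037597656, 369.4872741699219), (169.6071319580078, 189.51165771484375), 14.356501579284668) [[320.0, 440.29998779296875], [367.0, 256.70001220703125], [531.2999877929688, 298.70001220703125], [484.29998779296875, 482.29998779296875]]
mat 0.93 [227.4, 218.2, 139.1, 94.4] 7428
((505.1761474609375, 18.451705932617188), (219.856689453125, 183.822509765625), 0.8672089576721191) [[393.8999938964844, 108.69999694824219], [396.70001220703125, -75.0999984741211], [616.5, -71.80000305175781], [613.7000122070312, 112.0]]
plate 0.72 [167.8, 136.6, 51.7, 52.3] 1444
bed 0.7 [292.4, 333.1, 169.5, 145.1] 18083
```

```bash
python3 - <<'E'
import cv2
a=cv2.imread('pics/top0.png')
cv2.imwrite('pics/c1.png',cv2.resize(a[255:370,90:190],None,fx=5,fy=5,interpolation=cv2.INTER_CUBIC))
cv2.imwrite('pics/c2.png',cv2.resize(a[225:380,405:595],None,fx=3.8,fy=3.8,interpolation=cv2.INTER_CUBIC))
a=cv2.imread('pics/side0.png')
cv2.imwrite('pics/c3.png',cv2.resize(a[125:215,150:260],None,fx=6,fy=6,interpolation=cv2.INTER_CUBIC))
E
```

```text
(no output)
```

View pics/c1.png

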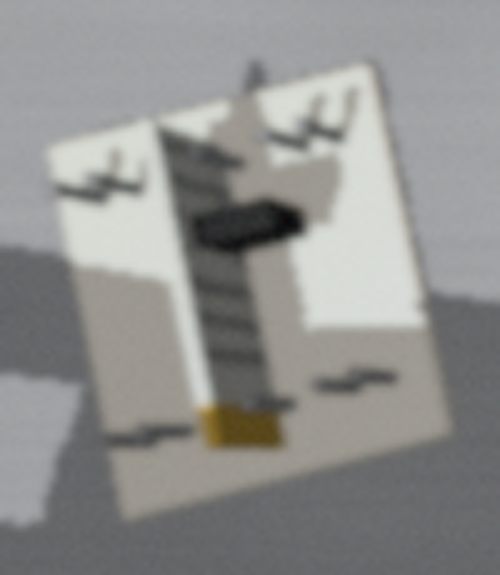

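View pics/c2.png

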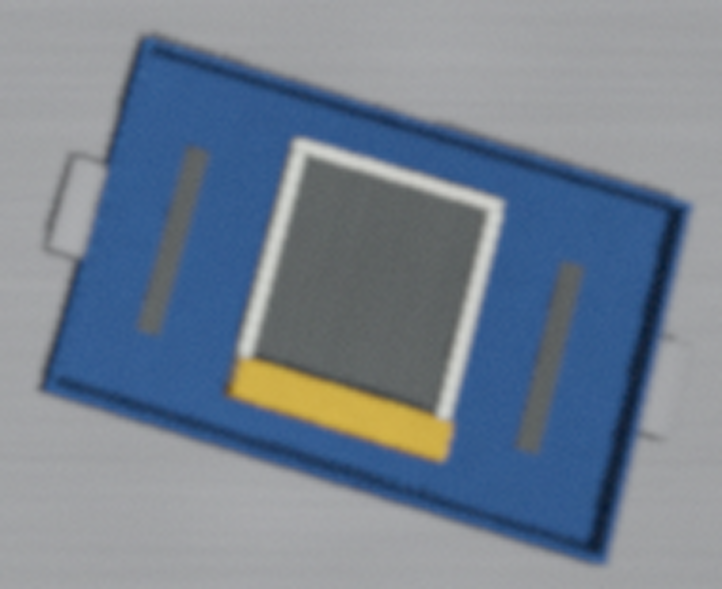

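View pics/c3.png

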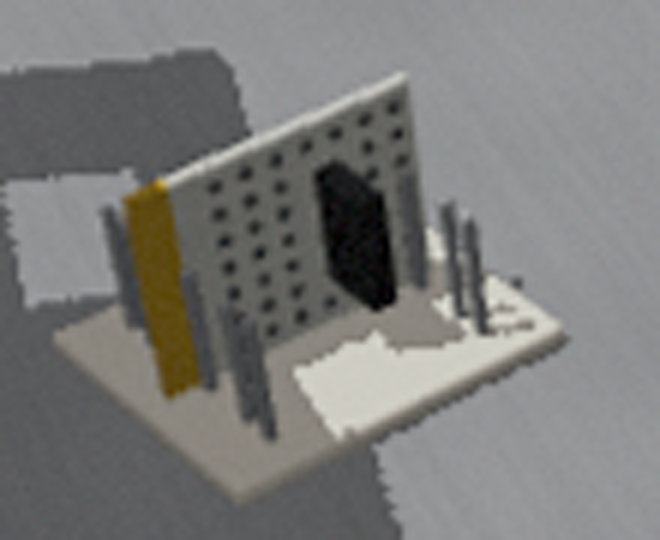

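```bash
cat >> h.py <<'E'
def goal(pos,Rt):
    o=observe();R0=R.from_rotvec(o['tcp_rot'])
    rv=(Rt*R0.inv()).as_rotvec(degrees=True)
    print('shift m',((np.array(pos)-o['tool_pos'])/1000).round(4).tolist(),'turn',rv.round(2).tolist(),'F',o['wrist_force'].round(1),'w',round(o['gripper_width'],1),'t',o['time_s'],'j',o['joints'].round(2))
def down(az,sgn=1):  # tool y down, tool z at azimuth az
    a=np.radians(az);z=np.array([np.cos(a),np.sin(a),0]);y=np.array([0,0,-1.]);return R.from_matrix(np.stack([np.cross(y,z),y,z],1))
def about(az,deg):
    a=np.radians(az);return R.from_rotvec(np.radians(deg)*np.array([np.cos(a),np.sin(a),0]))
E
python3 - <<'E'
from h import *
goal([464,240,230],about(15.2,35)*down(15.2))
E
```

```text
shift m [0.28, -0.3573, 0.0278] turn [26.22, 25.36, -55.81] F [-0.3  0.3  0.3] w 85.5 t 1.95 j [ 1.27  0.35  1.63  0.    1.16 -0.  ]
```

Emit:
arm_command([
  [0.28, -0.357, 0.028, 26.2, 25.4, -55.8],
  [0.28, -0.357, 0.028, 26.2, 25.4, -55.8],
  [0.28, -0.357, 0.028, 26.2, 25.4, -55.8],
  [0.28, -0.357, 0.028, 26.2, 25.4, -55.8],
  [0.28, -0.357, 0.028, 26.2, 25.4, -55.8],
  [0.28, -0.357, 0.028, 26.2, 25.4, -55.8],
  [0.28, -0.357, 0.028, 26.2, 25.4, -55.8],
  [0.28, -0.357, 0.028, 26.2, 25.4, -55.8],
  [0.28, -0.357, 0.028, 26.2, 25.4, -55.8],
  [0.28, -0.357, 0.028, 26.2, 25.4, -55.8],
], fingers=47, force=80)

```text
time_s: 2.78
tool_pos: [441.1, 267.4, 227.8]
tcp_rot: [-0.913, 1.314, -0.546]
wrist_force: [1.6, -0.3, -0.5]
gripper_width: 40.3
```

```bash
python3 - <<'E'
from h import *
goal([464,240,230],about(15.2,35)*down(15.2))
goal([464.1,267.6,157.7],about(15.2,35)*down(15.2))
E
```

```text
shift m [0.0229, -0.0274, 0.0022] turn [-0.16, -0.2, 0.4] F [ 1.6 -0.3 -0.5] w 40.3 t 2.7833 j [ 0.12  0.21  1.94  0.66  1.19 -0.46]
shift m [0.023, 0.0002, -0.0701] turn [-0.16, -0.2, 0.4] F [ 1.6 -0.3 -0.5] w 40.3 t 2.7833 j [ 0.12  0.21  1.94  0.66  1.19 -0.46]
```

Emit:
arm_command([
  [0.023, -0.01, -0.03, 0, 0, 0],
  [0.023, 0, -0.07, 0, 0, 0],
  [0.023, 0, -0.07, 0, 0, 0],
  [0.023, 0, -0.07, 0, 0, 0],
  [0.023, 0, -0.07, 0, 0, 0],
  [0.023, 0, -0.07, 0, 0, 0],
])

```text
time_s: 3.28
tool_pos: [464.0, 270.7, 159.8]
tcp_rot: [-0.918, 1.304, -0.543]
wrist_force: [0.9, -0.0, 0.9]
gripper_width: 39.6
```

```bash
python3 - <<'E'
from h import *
goal([464.1,267.6,157.7],about(15.2,35)*down(15.2))
f=grab_frame('wrist');cv2.imwrite('pics/w1.png',f['image'])
for n in ['grip','tongue','rear','plate']:
    for x in landmark_of('wrist',n)[:1]: print(n,np.round(x['location'],1),round(x['p'],2),P(f,*x['location']).round(1))
q=cloud(f);v,u=np.mgrid[:480,:640]
X,Y,Z=[q[...,i] for i in range(3)]
g=f['image'].max(2)
near=(abs(X-423)<80)&(abs(Y-343)<70)
m=near&(Z>95)&(Z<106);p=q[m];print(m.sum())
l=cv2.fitLine(p[:,:2].astype(np.float32),cv2.DIST_HUBER,0,.01,.01).ravel();t=(p[:,:2]-l[2:])@l[:2]
print(l,np.degrees(np.arctan2(l[1],l[0])),l[2:]+l[:2]*t.min(),l[2:]+l[:2]*t.max(),np.median(p[:,2]))
E
```

```text
shift m [0.0001, -0.0031, -0.0021] turn [-0.03, 0.1, -0.09] F [ 0.9 -0.   0.9] w 39.6 t 3.2833 j [ 0.12  0.33  1.94  0.7   1.08 -0.55]
grip [252.1 323.3] 0.87 [451.9 321.7  55.3]
tongue [214.3 234. ] 0.63 [370.9 330.7  66.5]
rear [210.5 367.2] 0.71 [478.9 359.2  76.6]
plate [217.2 298.4] 0.85 [423.3 344.8  61.2]
1430
[9.6635282e-01 2.5722018e-01 4.2248502e+02 3.4502774e+02] 14.905181 [365.30407946 329.80753273] [481.20031338 360.65635873] 100.177397300634
```

View pics/w1.png

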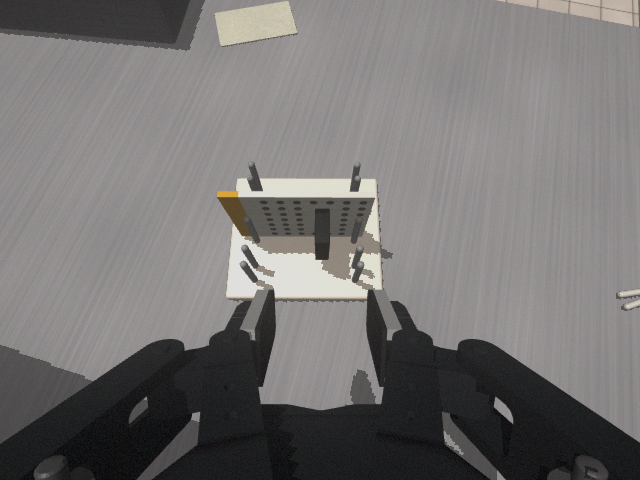

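Emit:
arm_command([
  [-0.005, 0.015, -0.023, 0, 0, 0],
  [-0.01, 0.034, -0.052, 0, 0, 0],
  [-0.014, 0.049, -0.076, 0, 0, 0],
  [-0.016, 0.057, -0.088, 0, 0, 0],
  [-0.018, 0.062, -0.097, 0, 0, 0],
  [-0.018, 0.064, -0.1, 0, 0, 0],
  [-0.018, 0.064, -0.1, 0, 0, 0],
  [-0.018, 0.064, -0.1, 0, 0, 0],
])

```text
time_s: 4.2
tool_pos: [446.5, 334.0, 58.7]
tcp_rot: [-0.918, 1.306, -0.543]
wrist_force: [0.8, 0.3, 0.2]
gripper_width: 40.1
```

```bash
python3 - <<'E'
from h import *
goal([446,335.5,60],about(15.2,35)*down(15.2))
f=grab_frame('wrist');cv2.imwrite('pics/w2.png',f['image'])
E
```

```text
shift m [-0.0005, 0.0015, 0.0013] turn [-0.02, 0.03, -0.02] F [0.8 0.3 0.2] w 40.1 t 4.2 j [ 0.25  0.49  2.01  0.86  0.86 -0.67]
```

View pics/w2.png

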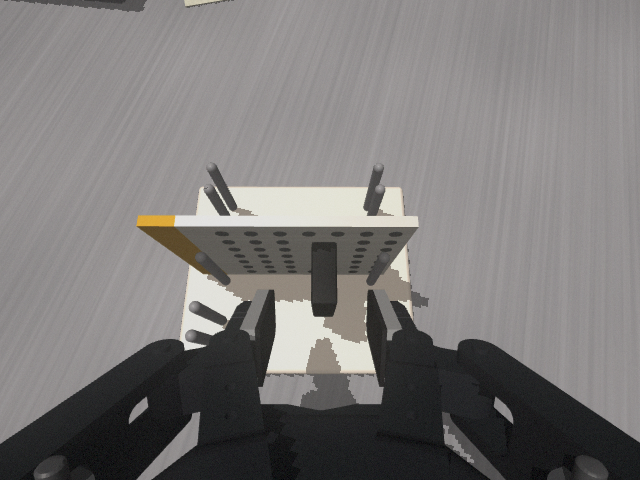

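Emit:
arm_command([
  [0, 0.001, 0.001, 0, 0, 0],
  [0, 0.001, 0.001, 0, 0, 0],
  [0, 0.001, 0.001, 0, 0, 0],
  [0, 0.001, 0.001, 0, 0, 0],
  [0, 0.001, 0.001, 0, 0, 0],
  [0, 0.001, 0.001, 0, 0, 0],
], fingers=0, force=80)

```text
time_s: 4.75
tool_pos: [445.7, 335.0, 58.9]
tcp_rot: [-0.919, 1.307, -0.543]
wrist_force: [-0.4, 0.3, -1.0]
gripper_width: 0.5
```

```bash
python3 - <<'E'
from h import *
o=observe();print(o['gripper_width'],o['wrist_force'],o['tool_pos'])
f=grab_frame('wrist');cv2.imwrite('pics/w3.png',f['image'])
E
```

```text
0.48425058913596475 [-0.43514225  0.26756526 -0.99728418] [445.6731537  335.01869074  58.92462624]
```

View pics/w3.png

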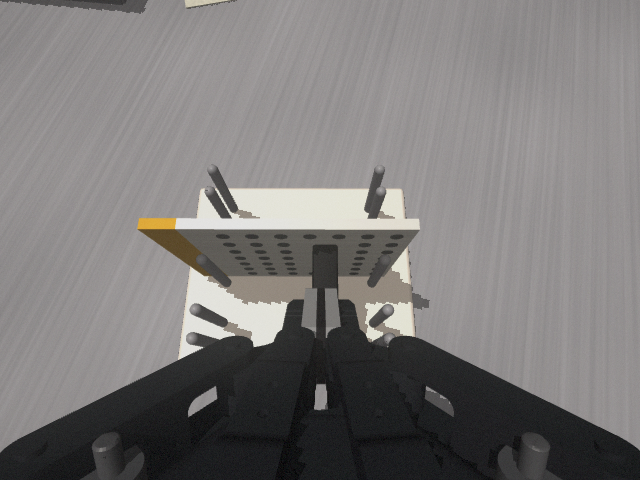

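```bash
python3 - <<'E'
from h import *
f=grab_frame('wrist');q=cloud(f)
for c in [324,310,333]:
  print(c)
  for r in range(225,345,8): print(r,q[r,c].round(0))
a=f['image'];cv2.imwrite('pics/w3c.png',cv2.resize(a[200:380,230:430],None,fx=3.3,fy=3.3))
E
```

```text
324
225 [442. 351. 100.]
233 [443. 349.  96.]
241 [443. 350.  84.]
249 [443. 347.  80.]
257 [444. 343.  81.]
265 [445. 340.  80.]
273 [446. 336.  80.]
281 [447. 332.  80.]
289 [449. 326.  94.]
297 [450. 321. 101.]
305 [451. 317. 107.]
313 [452. 313. 112.]
321 [453. 310. 117.]
329 [454. 307. 119.]
337 [454. 305. 118.]
310
225 [436. 349. 100.]
233 [437. 348.  96.]
241 [436. 348.  84.]
249 [436. 348.  71.]
257 [435. 349.  57.]
265 [435. 349.  41.]
273 [434. 349.  21.]
281 [435. 346.  11.]
289 [443. 324.  94.]
297 [445. 320. 101.]
305 [446. 315. 107.]
313 [447. 312. 112.]
321 [448. 309. 116.]
329 [449. 306. 118.]
337 [450. 303. 129.]
333
225 [446. 352. 101.]
233 [446. 350.  96.]
241 [447. 351.  85.]
249 [447. 348.  80.]
257 [448. 344.  81.]
265 [449. 341.  80.]
273 [450. 337.  80.]
281 [451. 333.  80.]
289 [453. 327.  93.]
297 [454. 322. 100.]
305 [454. 318. 107.]
313 [455. 314. 111.]
321 [456. 311. 118.]
329 [457. 307. 124.]
337 [457. 305. 127.]
```

View pics/w3c.png

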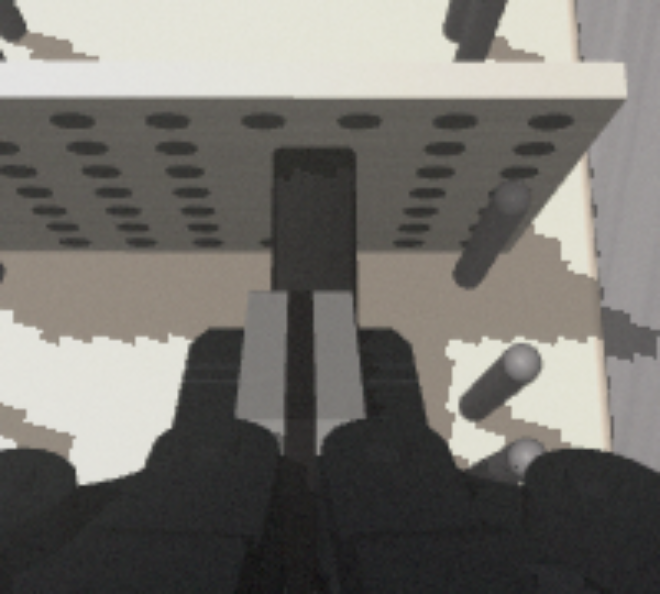

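```bash
python3 - <<'E'
from h import *
f=grab_frame('wrist');q=cloud(f);o=observe()
R0=R.from_rotvec(o['tcp_rot']);T=f['camera_from_world'];K=f['K']
print('cam in tool',R0.inv().apply(np.linalg.inv(T)[:3,3]-o['tool_pos']).round(1))
for s in [(0,0,0),(0,-19,0),(0,-40,0),(11,0,0),(-11,0,0),(-11,-34,0),(11,-34,0)]:
    p=T@np.append(o['tool_pos']+R0.apply(s),1);d=-p[2]
    print(s,'col',(K[0,0]*p[0]/d+K[0,2]).round(1),'row',(K[1,1]*-p[1]/d+K[1,2]).round(1),'d',d.round(1))
b=(q-o['tool_pos']);t=R0.inv().apply(b.reshape(-1,3)).reshape(q.shape)
for r in range(285,480,12): print(r,[t[r,c].round(0).tolist() for c in (312,324,334)])
s=grab_frame('side');cv2.imwrite('pics/s3.png',cv2.resize(s['image'][60:220,100:300],None,fx=4,fy=3.7))
p=grab_frame('top');cv2.imwrite('pics/t3.png',cv2.resize(p['image'][230:390,70:270],None,fx=4,fy=3.7))
E
```

```text
cam in tool [ -69.2 -171.7   -0.7]
(0, 0, 0) col 322.0 row 284.6 d 184.0
(0, -19, 0) col 322.2 row 299.8 d 165.7
(0, -40, 0) col 322.4 row 321.1 d 145.4
(11, 0, 0) col 322.0 row 304.0 d 186.9
(-11, 0, 0) col 322.1 row 264.6 d 181.0
(-11, -34, 0) col 322.4 row 290.6 d 148.3
(11, -34, 0) col 322.2 row 337.3 d 154.2
285 [[-8.0, -19.0, -5.0], [-8.0, -20.0, 1.0], [-8.0, -20.0, 5.0]]
297 [[-12.0, -43.0, -4.0], [-11.0, -42.0, 1.0], [-12.0, -43.0, 5.0]]
309 [[-12.0, -54.0, -4.0], [-12.0, -53.0, 1.0], [-12.0, -53.0, 4.0]]
321 [[-12.0, -63.0, -4.0], [-12.0, -62.0, 0.0], [-11.0, -62.0, 4.0]]
333 [[-13.0, -72.0, -3.0], [-10.0, -67.0, 0.0], [-13.0, -72.0, 3.0]]
345 [[-13.0, -80.0, -3.0], [-5.0, -66.0, 0.0], [-12.0, -78.0, 3.0]]
357 [[-9.0, -80.0, -3.0], [-0.0, -66.0, 0.0], [-13.0, -86.0, 3.0]]
369 [[-2.0, -76.0, -3.0], [4.0, -67.0, 0.0], [-14.0, -92.0, 3.0]]
381 [[1.0, -77.0, -3.0], [nan, nan, nan], [-9.0, -91.0, 3.0]]
393 [[6.0, -77.0, -3.0], [79.0, 16.0, 1.0], [5.0, -78.0, 3.0]]
405 [[6.0, -81.0, -3.0], [85.0, 13.0, 1.0], [7.0, -81.0, 3.0]]
417 [[-12.0, -107.0, -3.0], [-12.0, -107.0, 0.0], [-12.0, -107.0, 2.0]]
429 [[-12.0, -110.0, -3.0], [-12.0, -111.0, 0.0], [-12.0, -110.0, 2.0]]
441 [[-12.0, -114.0, -2.0], [-13.0, -114.0, -0.0], [-12.0, -114.0, 2.0]]
453 [[-12.0, -117.0, -2.0], [-13.0, -117.0, -0.0], [-13.0, -117.0, 2.0]]
465 [[-11.0, -119.0, -2.0], [-11.0, -119.0, -0.0], [-12.0, -120.0, 2.0]]
477 [[-11.0, -121.0, -2.0], [-11.0, -121.0, -0.0], [-11.0, -121.0, 2.0]]
```

View pics/s3.png

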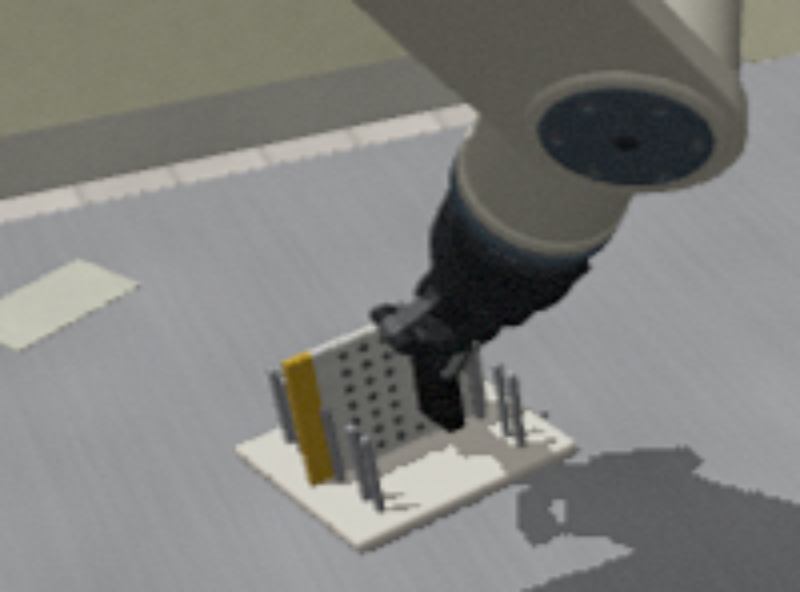

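Emit:
arm_command([
  [0, 0, 0, 0, 0, 0],
  [0, 0, 0, 0, 0, 0],
  [0, 0, 0, 0, 0, 0],
  [-0.001, 0.005, -0.007, 0, 0, 0],
  [-0.003, 0.01, -0.015, 0, 0, 0],
  [-0.004, 0.015, -0.021, 0, 0, 0],
  [-0.005, 0.018, -0.026, 0, 0, 0],
  [-0.005, 0.018, -0.026, 0, 0, 0],
  [-0.005, 0.018, -0.026, 0, 0, 0],
], fingers=47)

```text
time_s: 5.75
tool_pos: [440.0, 353.3, 32.2]
tcp_rot: [-0.92, 1.308, -0.542]
wrist_force: [0.7, 0.5, -0.1]
gripper_width: 40.1
```

```bash
python3 - <<'E'
from h import *
goal([441,353.8,33],about(15.2,35)*down(15.2))
f=grab_frame('wrist');cv2.imwrite('pics/w4.png',f['image'])
E
```

```text
shift m [0.001, 0.0005, 0.0008] turn [0.02, -0.11, -0.06] F [ 0.7  0.5 -0.1] w 40.1 t 5.75 j [ 0.29  0.54  2.01  0.91  0.81 -0.7 ]
```

View pics/w4.png

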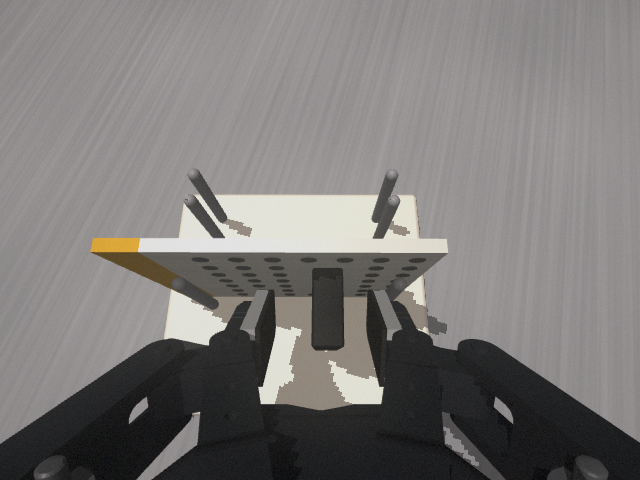

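Emit:
arm_command([
  [0.0025, 0.001, 0, 0, 0, 0],
  [0.0025, 0.001, 0, 0, 0, 0],
  [0.0025, 0.001, 0, 0, 0, 0],
  [0.0025, 0.001, 0, 0, 0, 0],
  [0.0025, 0.001, 0, 0, 0, 0],
  [0.0025, 0.001, 0, 0, 0, 0],
], fingers=0, force=90)

```text
time_s: 6.3
tool_pos: [443.9, 354.2, 33.4]
tcp_rot: [-0.918, 1.306, -0.543]
wrist_force: [2.0, -2.3, 5.4]
gripper_width: 9.5
```

```bash
python3 - <<'E'
from h import *
o=observe();print(o['gripper_width'],o['wrist_force'],o['tool_pos'])
f=grab_frame('wrist');cv2.imwrite('pics/w5.png',f['image'])
E
```

```text
9.525343494327954 [ 1.95335022 -2.30607232  5.36459792] [443.85326107 354.15594751  33.3589671 ]
```

View pics/w5.png

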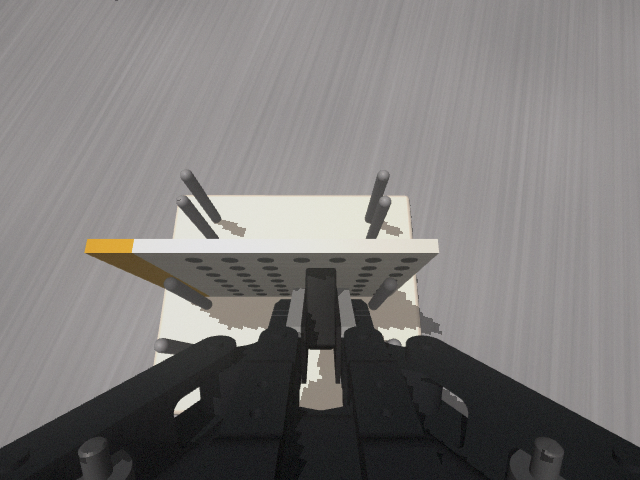

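Emit:
arm_command([
  [0, 0, 0.006, 0, 0, 0],
  [0, 0, 0.016, 0, 0, 0],
  [0, 0, 0.03, 0, 0, 0],
  [0, 0, 0.045, 0, 0, 0],
  [0, 0, 0.06, 0, 0, 0],
  [0, 0, 0.08, 0, 0, 0],
  [0, 0, 0.1, 0, 0, 0],
  [0, 0, 0.12, 0, 0, 0],
  [0, 0, 0.13, 0, 0, 0],
  [0, 0, 0.13, 0, 0, 0],
])

```text
time_s: 7.18
tool_pos: [444.1, 354.4, 165.3]
tcp_rot: [-0.917, 1.304, -0.544]
wrist_force: [0.6, -0.4, -1.9]
gripper_width: 10.2
```

```bash
python3 - <<'E'
from h import *
o=observe();print(o['gripper_width'],o['wrist_force'],o['tool_pos'],o['joints'])
f=grab_frame('wrist');cv2.imwrite('pics/w6.png',f['image'])
f=grab_frame('side');cv2.imwrite('pics/s6.png',f['image'])
E
```

```text
10.238606071305247 [ 0.59487979 -0.44376871 -1.94519193] [444.09568966 354.41607094 165.324663  ] [ 0.28598336  0.32269398  1.94735903  0.7482829   1.00277266 -0.43872999]
```

View pics/w6.png

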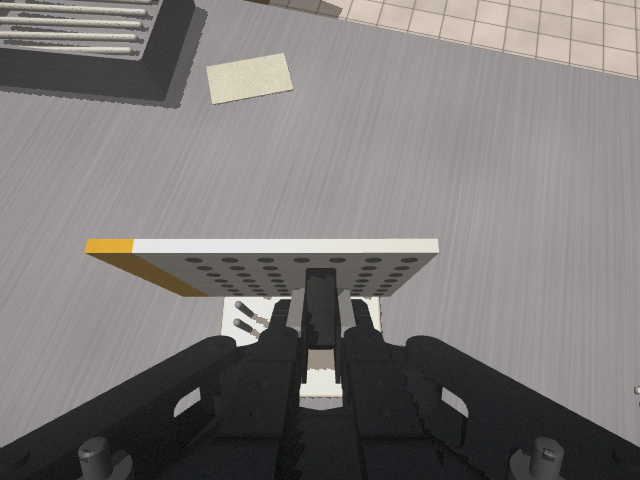

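View pics/s6.png

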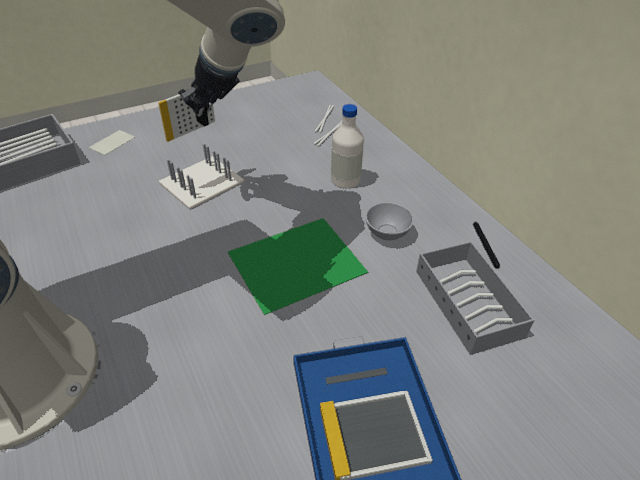

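```bash
cat >> h.py <<'E'
# nominal plate orientation in tool frame (grasp 1): plate x=tool z; d=tool y = -.819*py -.574*pz
def plate_from_R(c=.819,s=.574):
    # columns: plate axes expressed in tool frame. tool y = -c*py - s*pz ; tool x = y×z
    pz_=None
    px=np.array([0,0,1.]); # tool z
    # plate frame: tool_y=(0,-c,-s), tool_z=(1,0,0), tool_x = y×z
    ty=np.array([0,-c,-s]);tz=np.array([1.,0,0]);tx=np.cross(ty,tz)
    return R.from_matrix(np.stack([tx,ty,tz],1)).inv()  # maps plate vec -> tool vec
E
python3 - <<'E'
from h import *
f=grab_frame('wrist');q=cloud(f);o=observe()
R0=R.from_rotvec(o['tcp_rot']);Rtp=plate_from_R()
Rwp=R0*Rtp;print(Rwp.as_matrix().round(3).tolist())
t=Rwp.inv().apply((q-o['tool_pos']).reshape(-1,3)).reshape(q.shape)  # plate axes, origin at reported TCP
rows,cols=np.mgrid[:480,:640]
m=(rows>240)&(rows<300)&(cols>85)&(cols<440)&~np.isnan(q[...,0])&(f['depth']<330)
p=t[m]
for c in range(3): print(c,np.percentile(p[:,c],[0,1,5,50,95,99,100]).round(1))
# face plane fit
mf=(rows>262)&(rows<288)&(((cols>190)&(cols<290))|((cols>345)&(cols<385)))
P_=t[mf];P_=P_[~np.isnan(P_).any(1)];P_=P_[abs(P_[:,2]-np.median(P_[:,2]))<6]
A=np.c_[P_[:,0],P_[:,1],np.ones(len(P_))];co=np.linalg.lstsq(A,P_[:,2],rcond=None)[0];print('face z=',co)
mt=(rows>242)&(rows<249)&(cols>100)&(cols<425);Q=t[mt];Q=Q[~np.isnan(Q).any(1)];B=np.c_[Q[:,0],np.ones(len(Q))]
print('top y=',np.linalg.lstsq(B,Q[:,1],rcond=None)[0])
mb=(rows>275)&(rows<345)&(cols>312)&(cols<330);Q=t[mb];print('bar end y',np.nanmedian(Q[:,1]),'z',np.nanpercentile(Q[:,2],[2,50,98]),'x',np.nanmedian(Q[:,0]))
E
```

```text
[[0.965, 0.001, 0.263], [0.263, 0.001, -0.965], [-0.002, 1.0, 0.001]]
0 [-81.5 -79.1 -74.4 -19.7  33.4  38.4  39.8]
1 [-22.5 -18.4  -5.1  50.7  68.2  68.7  69.7]
2 [-0.1  0.4  1.1  3.6 10.  15.2 16.7]
face z= [-1.09964953e-03  3.13381058e-02  2.34606523e+00]
top y= [2.03615238e-03 6.77443465e+01]
bar end y 47.180897727628924 z [ 7.78418564 20.55968344 32.62179746] x -0.2173521009239789
```

```bash
python3 - <<'E'
from h import *
Rw=R.from_rotvec([0,0,np.radians(15.2)]);Rt=Rw*plate_from_R().inv()
org=np.array([505,17,3.])
tcp=org-Rw.apply([-20,22.5,-2.3]);print(tcp)
goal(tcp+[0,0,130],Rt)
E
```

```text
[530.19958641   0.53091245   5.3       ]
shift m [0.0877, -0.3532, -0.0266] turn [-86.78, -23.69, 0.04] F [-0.4 -0.1 -1.8] w 10.2 t 7.3333 j [ 0.29  0.33  1.95  0.75  1.   -0.44]
```

Emit:
arm_command([
  [0.01, -0.03, 0.02, -7, -1.9, 0],
  [0.02, -0.06, 0.02, -14, -3.8, 0],
  [0.03, -0.09, 0.02, -21, -5.7, 0],
  [0.04, -0.12, 0.02, -28, -7.6, 0],
  [0.048, -0.15, 0.02, -34.5, -9.4, 0],
  [0.055, -0.18, 0.02, -41, -11.2, 0],
  [0.062, -0.21, 0.02, -47.5, -13, 0],
  [0.068, -0.24, 0.01, -54, -14.7, 0],
  [0.074, -0.27, 0, -60.5, -16.5, 0],
  [0.08, -0.3, -0.01, -67, -18.3, 0],
])

```text
time_s: 8.17
tool_pos: [523.4, 53.5, 152.2]
tcp_rot: [-1.673, 0.609, -1.455]
wrist_force: [-0.5, -1.4, -2.4]
gripper_width: 10.3
```

```bash
python3 - <<'E'
from h import *
Rw=R.from_rotvec([0,0,np.radians(15.2)]);Rt=Rw*plate_from_R().inv()
goal([530.2,.5,135.3],Rt)
E
```

```text
shift m [0.0068, -0.053, -0.0169] turn [-19.58, -5.28, -0.12] F [-0.5 -1.4 -2.4] w 10.3 t 8.1667 j [ 0.5   0.36  1.93 -0.66  1.11  0.61]
```

Emit:
arm_command([
  [0.003, -0.02, -0.008, -7, -1.9, 0],
  [0.005, -0.035, -0.014, -13.5, -3.6, 0],
  [0.007, -0.05, -0.017, -19.6, -5.3, 0],
  [0.007, -0.053, -0.017, -19.6, -5.3, 0],
  [0.007, -0.053, -0.017, -19.6, -5.3, 0],
  [0.007, -0.053, -0.017, -19.6, -5.3, 0],
])

```text
time_s: 8.67
tool_pos: [530.0, 1.4, 135.4]
tcp_rot: [-1.847, 0.33, -1.694]
wrist_force: [0.3, 0.3, -1.6]
gripper_width: 10.1
```

```bash
python3 - <<'E'
from h import *
Rw=R.from_rotvec([0,0,np.radians(15.2)]);Rt=Rw*plate_from_R().inv()
goal([530.2,.5,135.3],Rt)
goal([530.2,.5,15.3],Rt)
f=grab_frame('side');cv2.imwrite('pics/s7.png',f['image'])
f=grab_frame('top');cv2.imwrite('pics/t7.png',f['image'])
E
```

```text
shift m [0.0002, -0.0009, -0.0001] turn [-0.39, -0.18, -0.01] F [ 0.3  0.3 -1.6] w 10.1 t 8.6667 j [ 0.57  0.54  1.97 -0.96  1.25  0.93]
shift m [0.0002, -0.0009, -0.1201] turn [-0.39, -0.18, -0.01] F [ 0.3  0.3 -1.6] w 10.1 t 8.6667 j [ 0.57  0.54  1.97 -0.96  1.25  0.93]
```

View pics/s7.png

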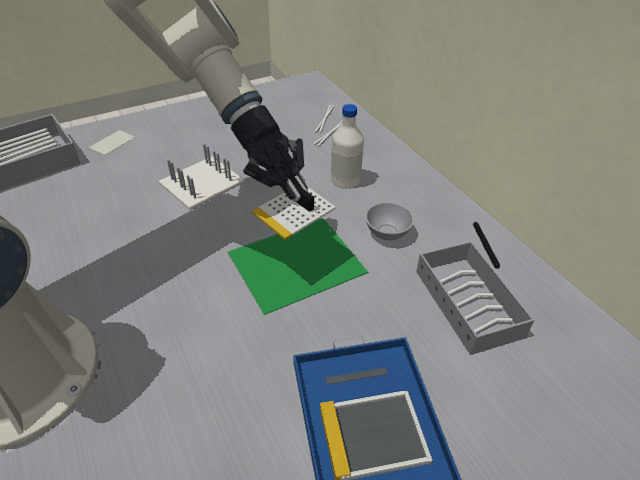

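View pics/t7.png

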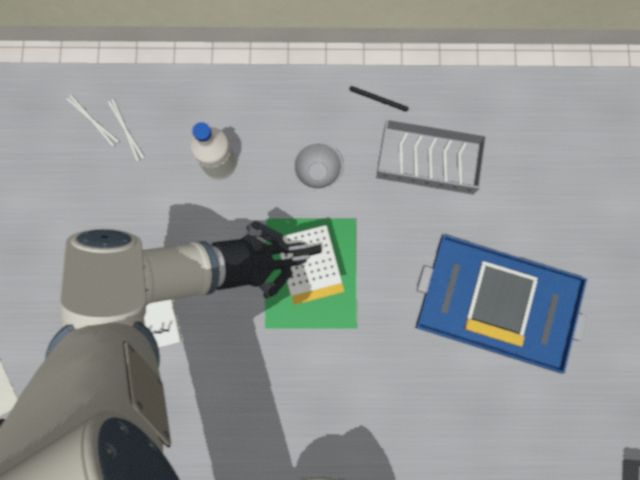

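```bash
python3 - <<'E'
from h import *
f=grab_frame('top')
for r,c in [(238,105),(270,105),(270,175),(270,235),(300,90)]: print(r,c,P(f,r,c).round(0))
f=grab_frame('side');q=cloud(f)
for r,c in [(60,195),(75,215),(110,240),(140,260),(85,200),(70,180),(50,160)]: print(r,c,P(f,r,c).round(0))
E
```

```text
238 105 [504. 280. 389.]
270 105 [453. 251. 459.]
270 175 [469. 200. 334.]
270 235 [477. 124. 275.]
300 90 [413. 240. 528.]
60 195 [427. 237. 341.]
75 215 [449. 202. 324.]
110 240 [469. 147. 278.]
140 260 [487. 110. 233.]
85 200 [ 942. 2211. -709.]
70 180 [402. 253. 321.]
50 160 [371. 234. 371.]
```

Emit:
arm_command([
  [0, 0, -0.03, 0, 0, 0],
  [0, 0, -0.06, -0.3, 0, 0],
  [0, -0.001, -0.085, -0.4, -0.2, 0],
  [0, -0.001, -0.1, -0.4, -0.2, 0],
  [0, -0.001, -0.11, -0.4, -0.2, 0],
  [0, -0.001, -0.117, -0.4, -0.2, 0],
  [0, -0.001, -0.12, -0.4, -0.2, 0],
  [0, -0.001, -0.12, -0.4, -0.2, 0],
])

```text
time_s: 9.53
tool_pos: [530.5, 0.2, 16.1]
tcp_rot: [-1.848, 0.319, -1.703]
wrist_force: [0.1, 0.0, -2.0]
gripper_width: 10.3
```

```bash
python3 - <<'E'
from h import *
Rw=R.from_rotvec([0,0,np.radians(15.2)]);Rt=Rw*plate_from_R().inv()
goal([530.2,.5,5.3],Rt)
f=grab_frame('side');cv2.imwrite('pics/s8.png',cv2.resize(f['image'][150:330,210:410],None,fx=3.8,fy=3.3)); q=cloud(f)
f=grab_frame('wrist');cv2.imwrite('pics/w8.png',f['image']);q=cloud(f)
for r,c in [(245,110),(245,420),(270,200),(270,390),(246,260)]: print(r,c,P(f,r,c).round(1))
E
```

```text
shift m [-0.0003, 0.0003, -0.0108] turn [0.15, 0.18, -0.02] F [ 0.1  0.  -2. ] w 10.3 t 9.5333 j [ 0.58  0.76  1.96 -1.04  1.13  1.14]
245 110 [443.2  46.3  19. ]
245 420 [545.   73.9  19.3]
270 200 [471.7  27.5  20.9]
270 390 [546.3  47.8  21.1]
246 260 [492.5  59.4  19.4]
```

View pics/s8.png

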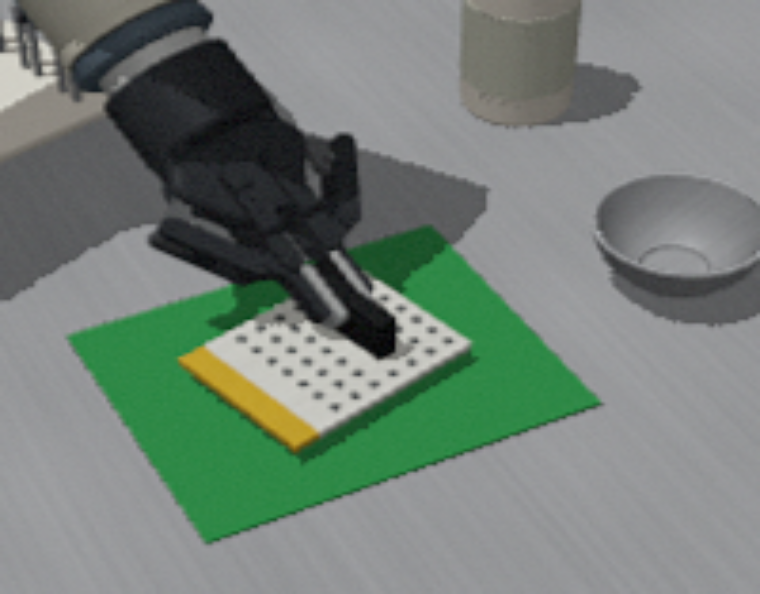

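View pics/w8.png

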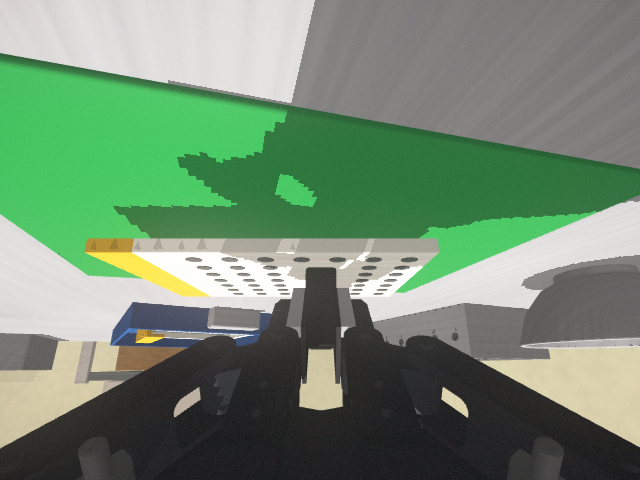

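Emit:
arm_command([
  [0, 0, -0.005, 0, 0, 0],
  [0, 0, -0.008, 0, 0, 0],
  [0, 0, -0.01, 0, 0, 0],
  [0, 0, -0.011, 0, 0, 0],
  [0, 0, -0.011, 0, 0, 0],
  [0, 0, -0.011, 0, 0, 0],
])

```text
time_s: 10.13
tool_pos: [530.3, -0.0, 5.3]
tcp_rot: [-1.849, 0.318, -1.703]
wrist_force: [-0.6, 0.9, 3.5]
gripper_width: 10.2
```

```bash
python3 - <<'E'
from h import *
o=observe();print(o['wrist_force'],o['moment'],o['tool_pos'])
f=grab_frame('wrist')
for r,c in [(270,200),(270,390),(252,200),(290,250)]: print(r,c,P(f,r,c).round(1))
f=grab_frame('side');cv2.imwrite('pics/s9.png',cv2.resize(f['image'][150:330,210:410],None,fx=3.8,fy=3.3))
E
```

```text
[-0.59586198  0.88432352  3.48024202] [-0.19940427  0.01018085 -0.01398967] [ 5.30320857e+02 -1.26038676e-02  5.31054857e+00]
270 200 [471.4  26.8   9.6]
270 390 [546.3  47.1   9.7]
252 200 [472.6  53.5  10.2]
290 250 [494.5 -12.    8.7]
```

View pics/s9.png

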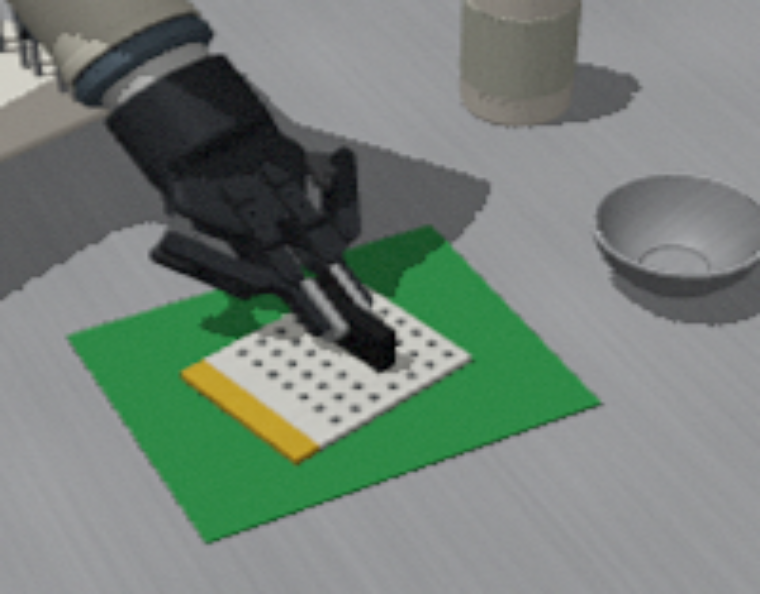

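Emit:
arm_command([
  [0, 0, 0, 0, 0, 0],
  [0, 0, 0, 0, 0, 0],
  [0, 0, 0, 0, 0, 0],
  [0, 0, 0, 0, 0, 0],
  [-0.006, 0.022, 0.017, 0, 0, 0],
  [-0.014, 0.05, 0.038, 0, 0, 0],
  [-0.022, 0.08, 0.06, 0, 0, 0],
  [-0.026, 0.1, 0.09, 7, 2, 0],
  [-0.026, 0.1, 0.13, 14, 4, 0],
  [-0.026, 0.1, 0.17, 21, 6, 0],
], fingers=50)

```text
time_s: 11.07
tool_pos: [504.0, 102.6, 175.3]
tcp_rot: [-1.667, 0.622, -1.433]
wrist_force: [1.9, -0.3, -0.3]
gripper_width: 42.4
```

```bash
python3 - <<'E'
from h import *
o=observe();print(o['wrist_force'],o['tool_pos'],o['gripper_width'],o['joints'])
f=grab_frame('top');cv2.imwrite('pics/t10.png',f['image'])
f=grab_frame('side');cv2.imwrite('pics/s10.png',f['image'])
goal([523,20,220],down(15.2))
E
```

```text
[ 1.88003265 -0.32807327 -0.31617267] [504.04268518 102.55198012 175.31861115] 42.420998510402136 [ 0.58606754  0.32907279  1.89330121 -0.59866397  1.19421746  0.61686083]
shift m [0.0138, -0.0814, 0.0347] turn [31.91, 9.56, 0.2] F [-0.  1. -1.] w 42.7 t 11.1667 j [ 0.58  0.31  1.89 -0.6   1.2   0.62]
```

View pics/s10.png

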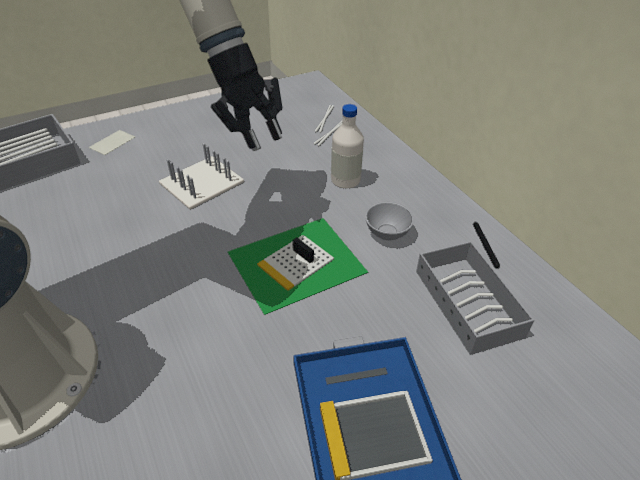

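Emit:
arm_command([
  [0.005, -0.02, 0.0, 7, 2, 0],
  [0.01, -0.04, -0.005, 14, 4, 0],
  [0.015, -0.06, -0.01, 20.5, 6, 0],
  [0.018, -0.075, -0.015, 27, 8, 0],
  [0.02, -0.081, -0.02, 31.9, 9.6, 0.2],
  [0.02, -0.081, -0.02, 31.9, 9.6, 0.2],
  [0.02, -0.081, -0.02, 31.9, 9.6, 0.2],
])

```text
time_s: 11.75
tool_pos: [523.9, 16.6, 154.3]
tcp_rot: [-1.345, 1.014, -1.008]
wrist_force: [-0.7, -0.7, 0.3]
gripper_width: 43.0
```

```bash
python3 - <<'E'
from h import *
goal([524.4,21.7,150],down(15.2))
f=grab_frame('wrist');cv2.imwrite('pics/w11.png',f['image']);q=cloud(f)
X,Y,Z=[q[...,i] for i in range(3)]
near=(abs(X-505)<90)&(abs(Y-17)<90)
m=near&(Z>33)&(Z<44)&(f['image'].max(2)<90);p=q[m][:,:2].astype(np.float32);r=cv2.minAreaRect(p);print('bar',m.sum(),r,np.median(q[m][:,2]))
m=near&(Z>5.5)&(Z<13)&~((f['image'][...,1]>1.3*f['image'][...,2]));p=q[m][:,:2].astype(np.float32);r=cv2.minAreaRect(p);print('plate',m.sum(),r,np.median(q[m][:,2]))
A=np.c_[p,np.ones(len(p))];print('plane',np.linalg.lstsq(A,q[m][:,2],rcond=None)[0])
for n in ['grip','tongue','rear','plate']:
    for x in landmark_of('wrist',n)[:1]: print(n,np.round(x['location'],1),round(x['p'],2),P(f,*x['location']).round(1))
E
```

```text
shift m [0.0005, 0.0051, -0.0043] turn [0.77, -0.82, -0.25] F [-0.7 -0.7  0.3] w 43.0 t 11.75 j [ 0.04  0.26  1.88 -0.02  1.01 -0.22]
bar 816 ((523.48876953125, 21.90833282470703), (11.728381156921387, 50.070133209228516), 15.32708740234375) 38.328317164284584
plate 11676 ((504.0555419921875, 16.263416290283203), (120.64124298095703, 90.15528869628906), 15.370573043823242) 8.424632671638108
plane [-1.41852306e-04  1.25798667e-03  8.47071687e+00]
grip [228.3 322.3] 0.9 [522.1  18.6  38.4]
tongue [215.6 240. ] 0.74 [447.6   2.6   8.1]
rear [218.1 366.3] 0.84 [559.8  31.7   8.4]
plate [218.4 303. ] 0.55 [504.1  15.9   9.1]
```

View pics/w11.png

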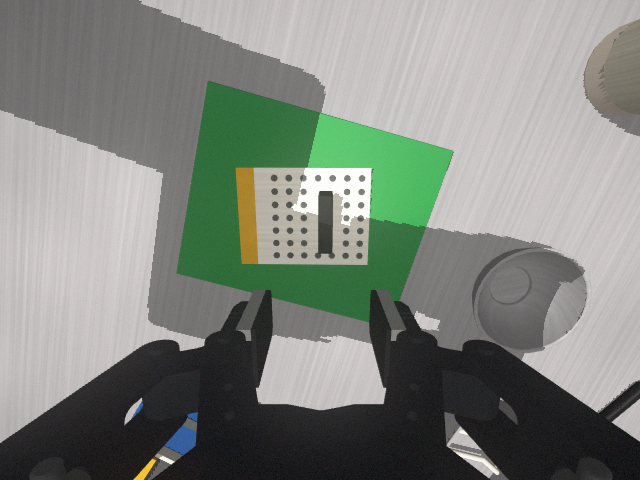

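```bash
python3 - <<'E'
from h import *
goal([523.5,21.9,25],down(15.35))
E
```

```text
shift m [-0.0002, 0.0014, -0.1297] turn [0.77, -0.78, -0.56] F [-0.4  0.8  0. ] w 43.0 t 12.0 j [ 0.05  0.26  1.88 -0.02  1.01 -0.22]
```

Emit:
arm_command([
  [0, 0.001, -0.04, 0.8, -0.8, -0.5],
  [0, 0.001, -0.08, 0.8, -0.8, -0.5],
  [0, 0.001, -0.11, 0.8, -0.8, -0.5],
  [0, 0.001, -0.125, 0.8, -0.8, -0.5],
  [0, 0.001, -0.13, 0.8, -0.8, -0.5],
  [0, 0.001, -0.13, 0.8, -0.8, -0.5],
  [0, 0.001, -0.13, 0.8, -0.8, -0.5],
])

```text
time_s: 12.58
tool_pos: [524.7, 20.9, 25.5]
tcp_rot: [-1.322, 1.009, -1.009]
wrist_force: [0.0, 0.5, -0.3]
gripper_width: 42.6
```

```bash
python3 - <<'E'
from h import *
goal([523.5,21.9,-21],down(15.35))
f=grab_frame('wrist');cv2.imwrite('pics/w12.png',f['image']);q=cloud(f)
for r in range(286,330,6): print(r,q[r,262].round(0),q[r,383].round(0),q[r,240].round(0))
E
```

```text
shift m [-0.0012, 0.001, -0.0465] turn [-0.07, 0.09, -0.02] F [ 0.   0.5 -0.3] w 42.6 t 12.5833 j [ 0.04  0.44  1.98  0.    0.72 -0.23]
286 [494.   4.   8.] [561.  22.   8.] [481.   0.   8.]
292 [498.  26.  64.] [545.  39.  64.] [482.  -3.   8.]
298 [499.  26.  70.] [544.  39.  70.] [483.  -7.   8.]
304 [499.  26.  75.] [543.  39.  76.] [491.  20.  67.]
310 [500.  26.  80.] [543.  38.  80.] [492.  20.  73.]
316 [501.  24.  80.] [542.  38.  86.] [493.  20.  77.]
322 [501.  22.  81.] [nan nan nan] [494.  25.  89.]
328 [502.  20.  82.] [542.  36.  90.] [495.  25.  93.]
```

View pics/w12.png

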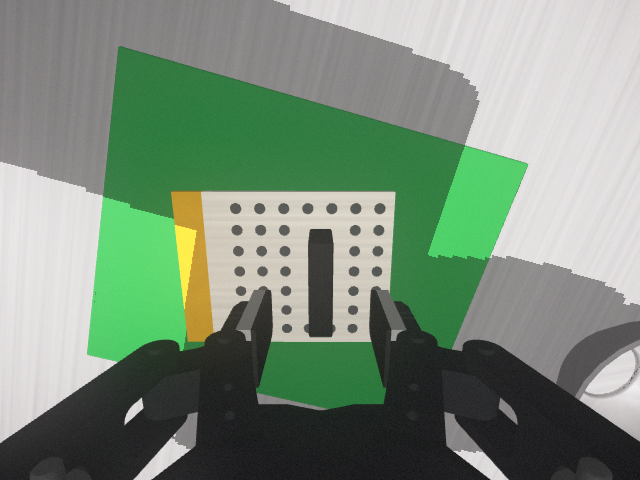

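Emit:
arm_command([
  [-0.001, 0.001, -0.02, 0, 0, 0],
  [-0.001, 0.001, -0.035, 0, 0, 0],
  [-0.001, 0.001, -0.043, 0, 0, 0],
  [-0.001, 0.001, -0.046, 0, 0, 0],
  [-0.001, 0.001, -0.046, 0, 0, 0],
  [-0.001, 0.001, -0.046, 0, 0, 0],
])

```text
time_s: 13.13
tool_pos: [523.8, 21.1, -20.3]
tcp_rot: [-1.321, 1.009, -1.011]
wrist_force: [0.7, -0.0, 0.4]
gripper_width: 42.8
```

Emit:
arm_command([
  [0, 0, 0, 0, 0, 0],
  [0, 0, 0, 0, 0, 0],
  [0, 0, 0, 0, 0, 0],
  [0, 0, 0, 0, 0, 0],
  [0, 0, 0, 0, 0, 0],
], fingers=0, force=100)

```text
time_s: 13.55
tool_pos: [523.8, 21.1, -20.2]
tcp_rot: [-1.321, 1.009, -1.011]
wrist_force: [-0.9, -0.1, 6.9]
gripper_width: 9.9
```

```bash
python3 - <<'E'
from h import *
goal([523.5,21.9,-21],down(15.35))
f=grab_frame('wrist');cv2.imwrite('pics/w13.png',f['image']);q=cloud(f)
X,Y,Z=[q[...,i] for i in range(3)]
E
```

```text
shift m [-0.0003, 0.0008, -0.0008] turn [-0.08, 0.12, 0.07] F [-0.9 -0.1  6.9] w 9.9 t 13.55 j [ 0.04  0.52  2.    0.    0.62 -0.23]
```

View pics/w13.png

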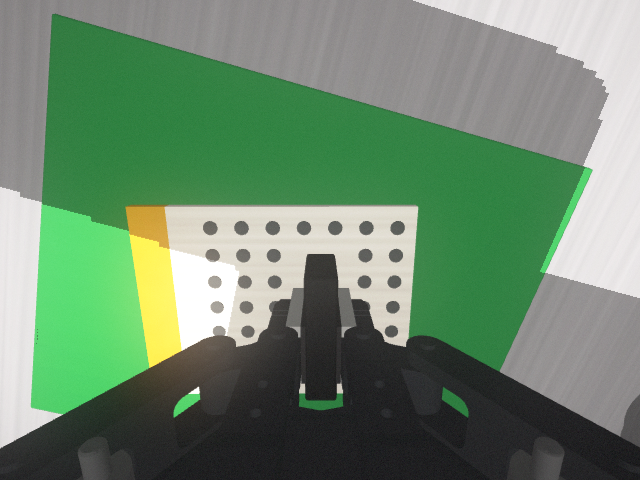

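Emit:
arm_command([
  [0, 0, 0.01, 0, 0, 0],
  [0, 0, 0.03, 0, 0, 0],
  [0, 0, 0.06, 0, 0, 0],
  [0, 0, 0.1, 0, 0, 0],
  [0, 0, 0.14, 0, 0, 0],
  [0, 0, 0.16, 0, 0, 0],
  [0, 0, 0.17, 0, 0, 0],
  [0, 0, 0.17, 0, 0, 0],
])

```text
time_s: 14.27
tool_pos: [524.5, 21.1, 151.4]
tcp_rot: [-1.319, 1.007, -1.013]
wrist_force: [0.7, 1.3, -2.2]
gripper_width: 10.4
```

```bash
cat > pl.py <<'E'
from h import *
def plate_in_tool(save=None):
    f=grab_frame('wrist');q=cloud(f);o=observe()
    if save: cv2.imwrite(save,f['image'])
    R0=R.from_rotvec(o['tcp_rot']);t=R0.inv().apply((q-o['tool_pos']).reshape(-1,3)).reshape(q.shape)
    # tool frame: x (cam at -x), y fwd, z jaw. plate face ~ plane y=~18.6 behind
    im=f['image'].astype(int)
    m=(t[...,1]>-36)&(t[...,1]<0)&(abs(t[...,0])<80)&(abs(t[...,2]+20)<80)&(im.max(2)>100)
    rows,cols=np.mgrid[:480,:640];m&=rows<345
    p=t[m]
    A=np.c_[p[:,0],p[:,2],np.ones(len(p))];c=np.linalg.lstsq(A,p[:,1],rcond=None)[0]
    res=abs(A@c-p[:,1]);k=res<3;c=np.linalg.lstsq(A[k],p[k][:,1],rcond=None)[0]
    print('n',len(p),'face plane y=',c.round(4),'x rng',np.percentile(p[k][:,0],[.2,99.8]).round(1),'z rng',np.percentile(p[k][:,2],[.2,99.8]).round(1))
    # edges: top edge (min x) slope
    b=p[k];zs=np.arange(-70,30,10);e=[(z+5,np.percentile(b[(b[:,2]>z)&(b[:,2]<z+10)][:,0],1)) for z in zs]
    e=np.array(e);print('edge',np.polyfit(e[:,0],e[:,1],1).round(4))
    return f,q,o,R0
E
python3 - <<'E'
from pl import *
f,q,o,R0=plate_in_tool('pics/w14.png')
print(o['gripper_width'],o['tool_pos'],o['wrist_force'])
goal([423,-503,150],down(-17.2))
E
```

```text
n 29894 face plane y= [-1.20000e-03 -2.30000e-03 -3.06604e+01] x rng [-45.5  18.1] z rng [-79.6  40.2]
edge [-3.60000e-03 -4.54216e+01]
10.597689909574308 [523.23331114  21.07080715 149.33983853] [-0.31516811 -0.79962697 -1.68465091]
shift m [-0.1002, -0.5241, 0.0007] turn [-0.04, 0.15, -32.48] F [-0.3 -0.8 -1.7] w 10.6 t 14.3167 j [ 0.04  0.26  1.9   0.    0.98 -0.23]
```

View pics/w14.png

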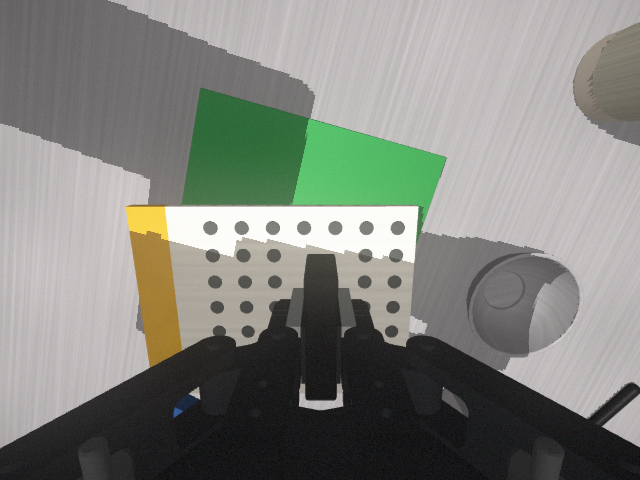

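Emit:
arm_command([
  [-0.008, -0.04, 0, 0, 0, -3],
  [-0.016, -0.08, 0, 0, 0, -6],
  [-0.024, -0.12, 0, 0, 0, -9],
  [-0.032, -0.16, 0, 0, 0, -12],
  [-0.04, -0.2, 0, 0, 0, -15],
  [-0.048, -0.24, 0, 0, 0, -18],
  [-0.056, -0.28, 0, 0, 0, -21],
  [-0.063, -0.32, 0, 0, 0, -24],
  [-0.07, -0.36, 0, 0, 0, -27],
  [-0.077, -0.4, 0, 0, 0, -30],
])

```text
time_s: 15.15
tool_pos: [444.1, -379.8, 146.1]
tcp_rot: [-1.074, 1.401, -1.394]
wrist_force: [1.8, 0.8, -2.2]
gripper_width: 10.1
```

Emit:
arm_command([
  [-0.008, -0.04, 0, 0, 0, -2.5],
  [-0.015, -0.08, 0, 0, 0, -2.5],
  [-0.022, -0.11, 0, 0, 0, -2.5],
  [-0.024, -0.124, 0, 0, 0, -2.5],
  [-0.024, -0.124, 0, 0, 0, -2.5],
  [-0.024, -0.124, 0, 0, 0, -2.5],
  [-0.024, -0.124, 0, 0, 0, -2.5],
])

```text
time_s: 15.73
tool_pos: [421.8, -501.0, 147.2]
tcp_rot: [-1.05, 1.429, -1.424]
wrist_force: [0.7, -0.3, -1.8]
gripper_width: 10.7
```

```bash
python3 - <<'E'
from pl import *
f,q,o,R0=plate_in_tool('pics/w15.png')
f,q,o,R0=plate_in_tool()
np.save('q15.npy',q);np.save('i15.npy',f['image'])
goal([423,-503,150],down(-17.2))
for n in ['lid','lip_edge','bed']:
    for x in landmark_of('wrist',n)[:1]: print(n,np.round(x['location'],1),round(x['p'],2),P(f,*x['location']).round(1))
E
```

```text
n 30018 face plane y= [-4.00000e-04  1.80000e-03 -2.80186e+01] x rng [-45.2  18.4] z rng [-81.2  38.5]
edge [-1.40000e-03 -4.50756e+01]
n 30012 face plane y= [-9.00000e-04  1.70000e-03 -2.81218e+01] x rng [-45.3  18.3] z rng [-81.2  38.5]
edge [-1.70000e-03 -4.52575e+01]
shift m [0.0006, -0.0019, 0.0018] turn [-0.12, 0.03, -0.06] F [ 0.5 -0.7 -2.6] w 10.4 t 15.8333 j [-0.87  0.45  1.61  0.    1.08 -0.58]
lid [ 40.4 295.7] 0.83 [ 446.4 -351.4    8. ]
lip_edge [ 35.2 230.5] 0.6 [ 400.7 -338.2   24.3]
bed [ 40.  299.8] 0.8 [ 449.5 -352.3    8.4]
```

View pics/w15.png

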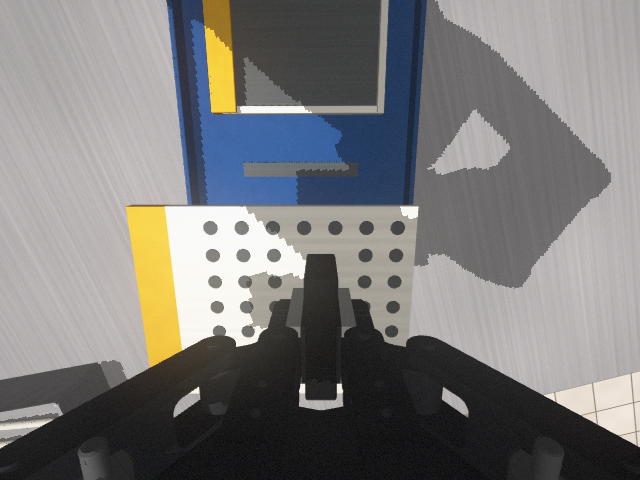

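```bash
python3 - <<'E'
from h import *
q=np.load('q15.npy');im=np.load('i15.npy')
a=np.radians(-17.2);M=np.array([[np.cos(a),np.sin(a)],[-np.sin(a),np.cos(a)]])
L=np.full(q.shape,np.nan);L[...,:2]=(q[...,:2]-[448,-354])@M.T;L[...,2]=q[...,2]
rows,cols=np.mgrid[:480,:640]
hsv=cv2.cvtColor(im,cv2.COLOR_BGR2HSV)
yl=(hsv[...,0]>15)&(hsv[...,0]<35)&(hsv[...,1]>120)&(rows<120)&(cols<260)
p=L[yl];p=p[p[:,2]>20];print('lip z',np.percentile(p[:,2],[5,50,95]),'x',np.percentile(p[:,0],[1,50,99]),'ymin',np.percentile(p[:,1],1))
# per-row right boundary
E=[];W=[];S=[];
for r in range(5,108,3):
    c=np.nonzero(yl[r])[0]; 
    if len(c): 
        e=L[r,c.max()-1];w=L[r,c.min()+1];E.append(e);W.append(w)
    rr=L[r,340:420];g=hsv[r,340:420]
    # stop top: z between 11 and 17, low sat
    k=np.nonzero((rr[:,2]>11.5)&(rr[:,2]<18)&(g[:,1]<90))[0]
    if len(k): S.append(np.r_[rr[k.min()],rr[k.max()]])
E,W,S=map(np.array,(E,W,S))
f=lambda A:(np.polyfit(A[:,1],A[:,0],1).round(4),np.median(A,0).round(1))
print('lip free edge',f(E));print('lip outer',f(W));print('stop inner',f(S[:,:3]),'outer',f(S[:,3:]))
G=[]
for c in range(250,372,4):
    col=L[85:125,c];g=hsv[85:125,c]
    k=np.nonzero((col[:,2]>13)&(col[:,2]<19)&(g[:,1]<110))[0]
    if len(k):G.append(np.r_[col[k.min()],col[k.max()]])
G=np.array(G);print('guide inner y=',np.polyfit(G[:,0],G[:,1],1).round(4),np.median(G,0).round(1))
bed=L[20:90,260:360].reshape(-1,3);print('bed z',np.nanmedian(bed[:,2]))
cv2.imwrite('pics/w15c.png',cv2.resize(im[0:130,180:400],None,fx=3.6,fy=3.6))
E
```

```text
lip z [23.18086587 24.48335834 25.76219415] x [-69.13208771 -59.18997564 -49.63058031] ymin -52.08638952168458
lip free edge (array([-2.00000e-04, -5.01636e+01]), array([-50.1, -12.5,  24.4]))
lip outer (array([-6.90000e-03, -6.81275e+01]), array([-68.1, -13.3,  24.9]))
stop inner (array([ 0.0727, 61.9774]), array([ 62.4, -10.4,  13.5])) outer (array([-4.80000e-03,  6.77732e+01]), array([ 67.8, -10.8,  14.1]))
guide inner y= [ 1.80000e-03 -4.74776e+01] [  9.  -47.5  16.5   8.9 -52.7  15.7]
bed z 8.517761893212679
```

View pics/w15c.png

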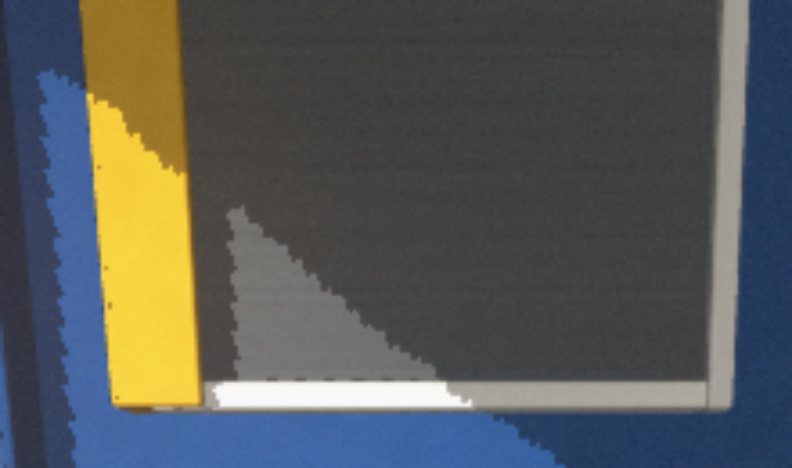

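```bash
cat >> pl.py <<'E'
C0=np.array([448.2,-352.0]);YAW=-17.2
TP=np.array([20.5,-.2,-23.1])
def ins(tx,tz,th,ty=0.,show=True):
    a=np.radians(YAW);Rl=R.from_rotvec([0,0,a]);Rp=Rl*R.from_rotvec([0,-np.radians(th),0])
    T=np.r_[C0,0]+Rl.apply([tx,ty,tz])
    tcp=T+Rp.apply(TP-np.array([-60,0,0]))
    print('target',tcp.round(1),end=' ');goal(tcp,about(YAW+90,-th)*down(YAW))
E
python3 - <<'E'
from pl import *
ins(-38,110,15)
ins(-38,60,15)
ins(-40,20,15)
E
```

```text
target [ 491.8 -365.7  108.5] shift m [0.0692, 0.1362, -0.0404] turn [-4.47, -14.25, -0.07] F [-0.4 -0.  -1.7] w 10.4 t 15.9833 j [-0.87  0.45  1.61  0.    1.08 -0.58]
target [ 491.8 -365.7   58.5] shift m [0.0692, 0.1362, -0.0904] turn [-4.47, -14.25, -0.07] F [-0.4 -0.  -1.7] w 10.4 t 15.9833 j [-0.87  0.45  1.61  0.    1.08 -0.58]
target [ 489.9 -365.1   18.5] shift m [0.0673, 0.1368, -0.1304] turn [-4.47, -14.25, -0.07] F [-0.4 -0.  -1.7] w 10.4 t 15.9833 j [-0.87  0.45  1.61  0.    1.08 -0.58]
```

Emit:
arm_command([
  [0.018, 0.034, -0.01, -1.5, -4.8, 0],
  [0.035, 0.068, -0.02, -3, -9.5, 0],
  [0.052, 0.1, -0.03, -4.5, -14.2, 0],
  [0.065, 0.126, -0.04, -4.5, -14.2, 0],
  [0.069, 0.136, -0.06, -4.5, -14.2, 0],
  [0.069, 0.136, -0.08, -4.5, -14.2, 0],
  [0.069, 0.136, -0.09, -4.5, -14.2, 0],
  [0.069, 0.136, -0.09, -4.5, -14.2, 0],
  [0.069, 0.136, -0.09, -4.5, -14.2, 0],
])

```text
time_s: 16.73
tool_pos: [491.1, -367.0, 58.9]
tcp_rot: [-0.886, 1.201, -1.564]
wrist_force: [0.6, -0.3, -1.8]
gripper_width: 10.4
```

```bash
python3 - <<'E'
from pl import *
f,q,o,R0=plate_in_tool('pics/w16.png')
ins(-38,60,15)
ins(-40,20,15)
f=grab_frame('side');cv2.imwrite('pics/s16.png',f['image'])
E
```

```text
n 28764 face plane y= [-6.00000e-04  2.70000e-03 -2.82804e+01] x rng [-45.7  17.9] z rng [-81.6  38.2]
edge [-1.20000e-03 -4.56482e+01]
target [ 491.8 -365.7   58.5] shift m [0.0003, 0.0019, -0.0011] turn [0.06, -0.01, 0.03] F [ 0.3 -0.4 -1.5] w 10.5 t 16.7833 j [-0.71  0.41  1.97  0.2   0.53 -0.57]
target [ 489.9 -365.1   18.5] shift m [-0.0016, 0.0025, -0.0411] turn [0.06, -0.01, 0.03] F [ 0.3 -0.4 -1.5] w 10.5 t 16.7833 j [-0.71  0.41  1.97  0.2   0.53 -0.57]
```

View pics/s16.png

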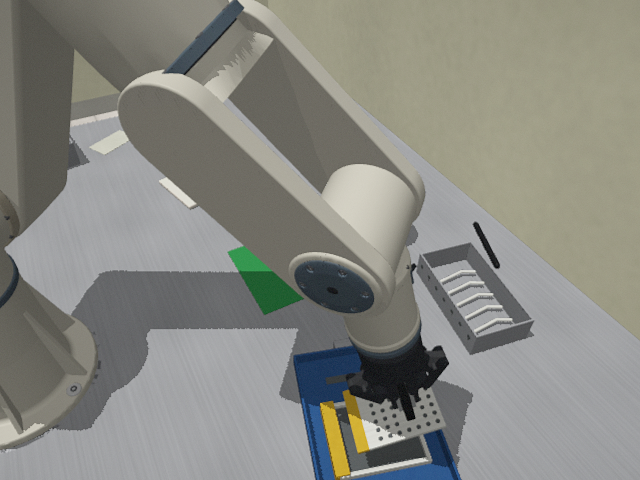

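View pics/w16.png

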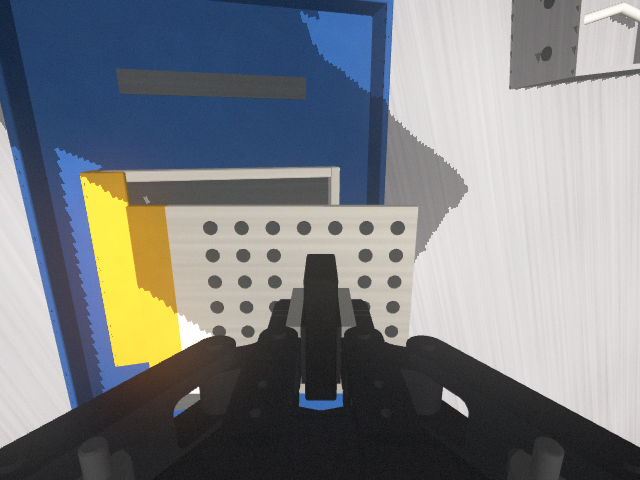

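```bash
sed -i 's/TP=np.array(\[20.5,-.2,-23.1\])/TP=np.array([21.3,-.4,-23.2])/' pl.py; python3 - <<'E'
from pl import *
ins(-40,20,15)
E
```

```text
target [ 490.6 -365.6   18.6] shift m [-0.0011, 0.0023, -0.0413] turn [0.08, 0.03, 0.04] F [ 0.3 -0.2 -2. ] w 10.0 t 16.8333 j [-0.71  0.41  1.97  0.2   0.53 -0.57]
```

Emit:
arm_command([
  [-0.001, 0.002, -0.015, 0, 0, 0],
  [-0.001, 0.002, -0.03, 0, 0, 0],
  [-0.001, 0.002, -0.038, 0, 0, 0],
  [-0.001, 0.002, -0.041, 0, 0, 0],
  [-0.001, 0.002, -0.041, 0, 0, 0],
  [-0.001, 0.002, -0.041, 0, 0, 0],
])

```text
time_s: 17.33
tool_pos: [490.5, -365.4, 18.5]
tcp_rot: [-0.885, 1.2, -1.565]
wrist_force: [0.5, 0.2, -1.5]
gripper_width: 10.4
```

```bash
python3 - <<'E'
from pl import *
f,q,o,R0=plate_in_tool('pics/w17.png')
ins(-40,20,15)
ins(-42,10,15)
ins(-60.5,9.7,15)
# lid points vs plate: lid frame
a=np.radians(-17.2);M=np.array([[np.cos(a),np.sin(a)],[-np.sin(a),np.cos(a)]])
L=q.copy();L[...,:2]=(q[...,:2]-C0)@M.T
np.save('L17.npy',L)
hsv=cv2.cvtColor(f['image'],cv2.COLOR_BGR2HSV);rows,cols=np.mgrid[:480,:640]
yl=(hsv[...,0]>15)&(hsv[...,0]<35)&(hsv[...,1]>120)
p=L[yl&(rows>100)&(rows<400)];p=p[~np.isnan(p).any(1)]
lip=p[(p[:,0]<-44)];print('lip',np.percentile(lip,[1,50,99],axis=0).round(1).tolist())
m=(rows>205)&(rows<345)&(L[...,2]<70);w=L[m&(f['image'].max(2)>100)&(L[...,0]>-42)]
print('plate x,y',np.nanpercentile(w[:,:2],[.3,99.7],axis=0).round(1).tolist())
g=L[(L[...,2]>13.5)&(L[...,2]<18.5)&(hsv[...,1]<110)&(rows<215)&(abs(L[...,1])<60)];print('guide y',len(g),np.nanpercentile(g[:,1],[2,50,98]).round(1))
f=grab_frame('side');cv2.imwrite('pics/s17.png',cv2.resize(f['image'][340:480,280:480],None,fx=3.9,fy=3.9))
E
```

```text
n 45872 face plane y= [ -0.2093  -0.0481 -32.4168] x rng [-79.7  16.8] z rng [-99.9  38.6]
edge [ -0.1343 -38.1529]
target [ 490.6 -365.6   18.6] shift m [-0.0, -0.0, -0.0001] turn [0.07, 0.01, 0.03] F [-0.9  0.7 -1.5] w 10.4 t 17.3833 j [-0.7   0.47  1.99  0.24  0.44 -0.61]
target [ 488.7 -365.     8.6] shift m [-0.0019, 0.0006, -0.0101] turn [0.07, 0.01, 0.03] F [-0.9  0.7 -1.5] w 10.4 t 17.3833 j [-0.7   0.47  1.99  0.24  0.44 -0.61]
target [ 471.  -359.5    8.3] shift m [-0.0196, 0.006, -0.0104] turn [0.07, 0.01, 0.03] F [-0.9  0.7 -1.5] w 10.4 t 17.3833 j [-0.7   0.47  1.99  0.24  0.44 -0.61]
lip [[-68.5, -39.4, 12.6], [-58.9, 13.9, 24.4], [-48.9, 54.6, 26.0]]
plate x,y [[-40.7, -83.6], [314.4, 44.9]]
guide y 3849 [42.3 52.1 55.1]
```

View pics/w17.png

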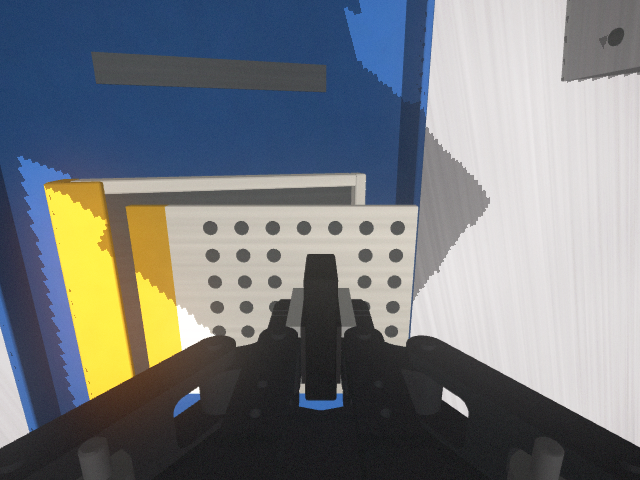

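View pics/s17.png

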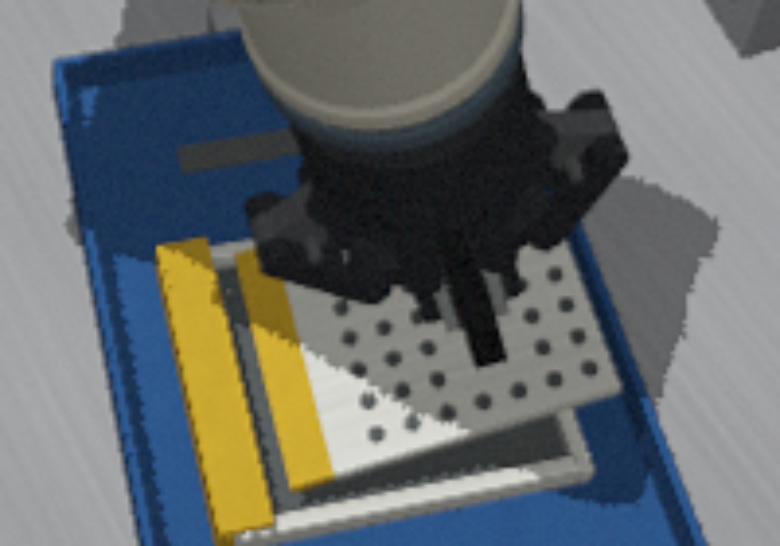

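Emit:
arm_command([
  [-0.001, 0, -0.004, 0, 0, 0],
  [-0.002, 0.001, -0.008, 0, 0, 0],
  [-0.002, 0.001, -0.01, 0, 0, 0],
  [-0.002, 0.001, -0.01, 0, 0, 0],
  [-0.005, 0.0015, -0.01, 0, 0, 0],
  [-0.009, 0.0025, -0.01, 0, 0, 0],
  [-0.013, 0.004, -0.0105, 0, 0, 0],
  [-0.016, 0.005, -0.0105, 0, 0, 0],
  [-0.016, 0.005, -0.0105, 0, 0, 0],
  [-0.016, 0.005, -0.0105, 0, 0, 0],
])

```text
time_s: 18.27
tool_pos: [473.9, -359.9, 7.4]
tcp_rot: [-0.886, 1.201, -1.565]
wrist_force: [0.1, -0.4, -2.7]
gripper_width: 10.5
```

```bash
python3 - <<'E'
from pl import *
ins(-60.5,9.7,15)
f=grab_frame('wrist');cv2.imwrite('pics/w18.png',f['image'])
f=grab_frame('side');cv2.imwrite('pics/s18.png',cv2.resize(f['image'][340:480,280:480],None,fx=3.9,fy=3.9))
E
```

```text
target [ 471.  -359.5    8.3] shift m [-0.0029, 0.0004, 0.0009] turn [0.02, -0.04, 0.03] F [ 0.1 -0.4 -2.7] w 10.5 t 18.2667 j [-0.72  0.47  2.03  0.26  0.41 -0.65]
```

View pics/w18.png

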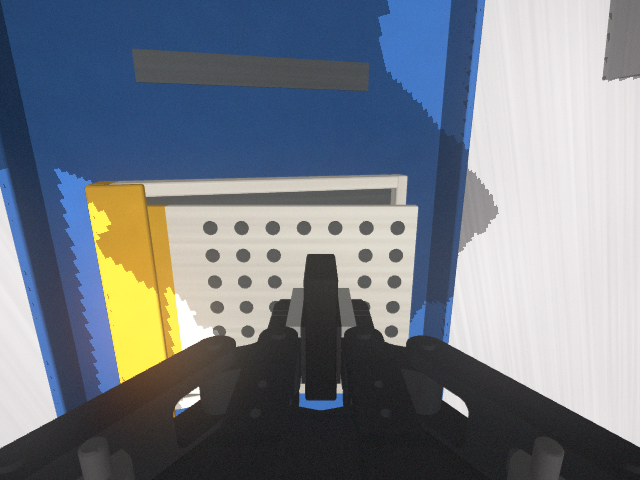

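View pics/s18.png

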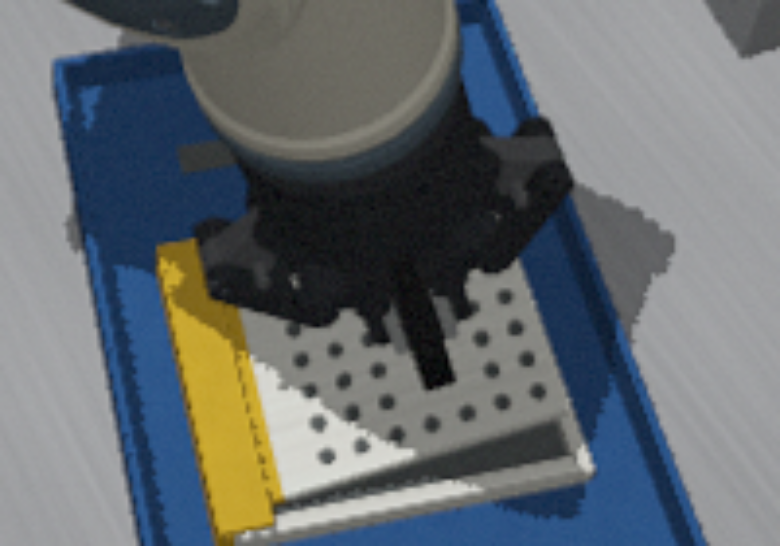

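Emit:
arm_command([
  [-0.001, 0, 0.001, 0, 0, 0],
  [-0.002, 0.001, 0.001, 0, 0, 0],
  [-0.003, 0.001, 0.001, 0, 0, 0],
  [-0.003, 0.001, 0.001, 0, 0, 0],
])

```text
time_s: 18.7
tool_pos: [470.9, -358.8, 8.3]
tcp_rot: [-0.886, 1.201, -1.564]
wrist_force: [0.2, -0.3, -1.8]
gripper_width: 10.7
```

```bash
python3 - <<'E'
from pl import *
ins(-60.5,9.7,15)
ins(-60.5,9.2,12)
ins(-60.5,9,8)
ins(-60.5,9,4)
ins(-60.5,9,1)
E
```

```text
target [ 471.  -359.5    8.3] shift m [0.0001, -0.0007, 0.0] turn [0.01, -0.05, 0.01] F [ 0.2 -0.3 -1.8] w 10.7 t 18.7 j [-0.72  0.47  2.04  0.27  0.41 -0.65]
target [ 470.9 -359.4    3.4] shift m [-0.0001, -0.0006, -0.0049] turn [0.9, 2.81, 0.01] F [ 0.2 -0.3 -1.8] w 10.7 t 18.7 j [-0.72  0.47  2.04  0.27  0.41 -0.65]
target [ 470.3 -359.3   -2.7] shift m [-0.0006, -0.0005, -0.011] turn [2.08, 6.63, 0.01] F [ 0.2 -0.3 -1.8] w 10.7 t 18.7 j [-0.72  0.47  2.04  0.27  0.41 -0.65]
target [ 469.3 -359.    -8.5] shift m [-0.0016, -0.0002, -0.0168] turn [3.27, 10.45, 0.01] F [ 0.2 -0.3 -1.8] w 10.7 t 18.7 j [-0.72  0.47  2.04  0.27  0.41 -0.65]
target [ 468.3 -358.6  -12.8] shift m [-0.0026, 0.0001, -0.0211] turn [4.16, 13.32, 0.01] F [ 0.2 -0.3 -1.8] w 10.7 t 18.7 j [-0.72  0.47  2.04  0.27  0.41 -0.65]
```

Emit:
arm_command([
  [0, -0.0005, -0.0025, 0.45, 1.4, 0],
  [0, -0.0005, -0.005, 0.9, 2.8, 0],
  [-0.0003, -0.0005, -0.008, 1.5, 4.7, 0],
  [-0.0006, -0.0005, -0.011, 2.1, 6.6, 0],
  [-0.001, -0.0003, -0.014, 2.7, 8.5, 0],
  [-0.0016, -0.0002, -0.0168, 3.3, 10.4, 0],
  [-0.002, 0, -0.019, 3.7, 11.9, 0],
  [-0.0026, 0, -0.021, 4.1, 13.3, 0],
  [-0.0026, 0, -0.021, 4.1, 13.3, 0],
  [-0.0026, 0, -0.021, 4.1, 13.3, 0],
])

```text
time_s: 19.53
tool_pos: [468.8, -358.9, -12.9]
tcp_rot: [-1.041, 1.41, -1.438]
wrist_force: [0.6, 0.2, -1.2]
gripper_width: 10.7
```

```bash
python3 - <<'E'
from pl import *
ins(-60.5,9,1)
ins(-60.5,7.5,0)
f=grab_frame('wrist');cv2.imwrite('pics/w19.png',f['image']);q=cloud(f)
a=np.radians(-17.2);M=np.array([[np.cos(a),np.sin(a)],[-np.sin(a),np.cos(a)]])
L=q.copy();L[...,:2]=(q[...,:2]-C0)@M.T
for r,c in [(215,185),(215,300),(215,400),(290,230),(290,400),(213,225)]: print(r,c,L[r,c].round(1))
f=grab_frame('side');cv2.imwrite('pics/s19.png',cv2.resize(f['image'][340:480,280:480],None,fx=3.9,fy=3.9))
E
```

```text
target [ 468.3 -358.6  -12.8] shift m [-0.0005, 0.0003, 0.0001] turn [0.07, 0.06, -0.02] F [ 0.6  0.2 -1.2] w 10.7 t 19.5333 j [-0.66  0.57  1.86  0.01  0.69 -0.37]
target [ 468.  -358.5  -15.7] shift m [-0.0009, 0.0004, -0.0028] turn [0.36, 1.02, -0.02] F [ 0.6  0.2 -1.2] w 10.7 t 19.5333 j [-0.66  0.57  1.86  0.01  0.69 -0.37]
215 185 [-36.   40.8  14. ]
215 300 [11.7 40.7 14.1]
215 400 [53.  41.1 16.4]
290 230 [-19.4   7.7  15. ]
290 400 [55.   7.8 16.4]
213 225 [-19.3  41.7  14.6]
```

View pics/w19.png

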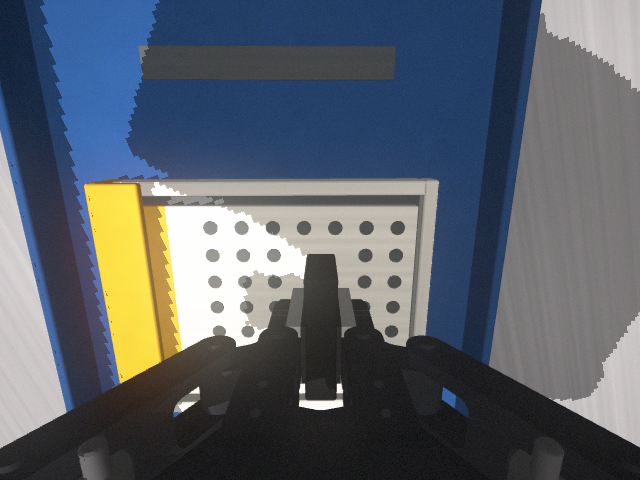

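View pics/s19.png

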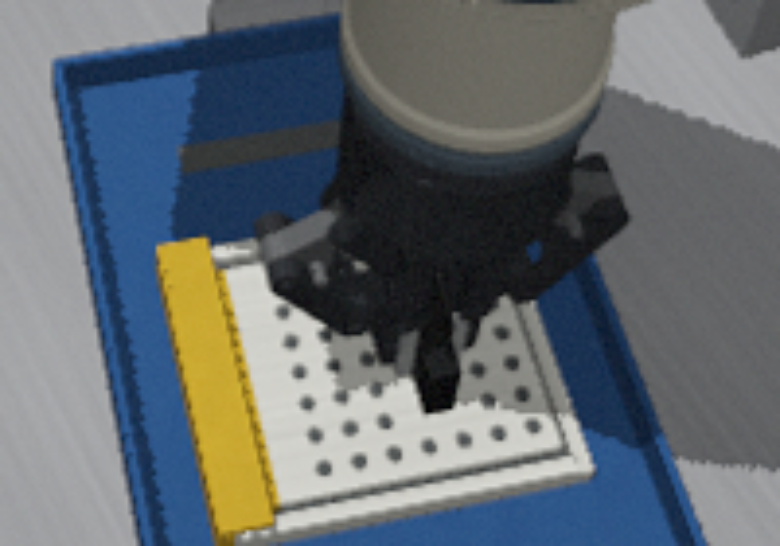

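Emit:
arm_command([
  [-0.0003, 0, -0.001, 0.1, 0.4, 0],
  [-0.0005, 0, -0.002, 0.3, 0.9, 0],
  [-0.0005, 0, -0.003, 0.3, 1, 0],
  [-0.0005, 0, -0.003, 0.3, 1, 0],
  [-0.0005, 0, -0.003, 0.3, 1, 0],
])

```text
time_s: 20.05
tool_pos: [468.0, -359.1, -15.2]
tcp_rot: [-1.053, 1.426, -1.428]
wrist_force: [-2.5, 1.0, 4.7]
gripper_width: 10.0
```

```bash
python3 - <<'E'
from pl import *
ins(-60.5,7.5,0)
o=observe();print(o['moment'])
f=grab_frame('wrist');q=cloud(f)
a=np.radians(-17.2);M=np.array([[np.cos(a),np.sin(a)],[-np.sin(a),np.cos(a)]])
L=q.copy();L[...,:2]=(q[...,:2]-C0)@M.T
for r,c in [(215,185),(215,300),(215,400),(290,230),(290,400),(213,225)]: print(r,c,L[r,c].round(1))
E
```

```text
target [ 468.  -358.5  -15.7] shift m [-0.0001, 0.0006, -0.0005] turn [0.07, -0.02, -0.0] F [-2.5  1.   4.7] w 10.0 t 20.05 j [-0.66  0.58  1.85 -0.    0.71 -0.35]
[ 0.12302596  0.28575643 -0.01009718]
215 185 [-36.2  40.3  12.4]
215 300 [11.6 40.6 13.6]
215 400 [53.  40.5 12.9]
290 230 [-19.5   7.4  13.7]
290 400 [54.8  7.5 13.8]
213 225 [-19.3  41.4  13.2]
```

Emit:
arm_command([
  [0, 0, 0, 0, 0, 0],
  [0, 0, 0, 0, 0, 0],
  [0, 0, 0, 0, 0, 0],
  [0, 0, 0, 0, 0, 0],
  [0, 0, 0.01, 0, 0, 0],
  [0, 0, 0.03, 0, 0, 0],
  [0, 0, 0.06, 0, 0, 0],
  [0, 0, 0.1, 0, 0, 0],
  [0, 0, 0.14, 0, 0, 0],
  [0, 0, 0.16, 0, 0, 0],
], fingers=45)

```text
time_s: 20.93
tool_pos: [469.6, -360.1, 149.8]
tcp_rot: [-1.051, 1.421, -1.432]
wrist_force: [0.4, 0.3, 0.3]
gripper_width: 38.6
```

Emit:
arm_command([
  [-0.01, -0.035, 0.01, 0, 0, 0],
  [-0.02, -0.07, 0.01, 0, 0, 0],
  [-0.025, -0.08, 0.01, 0, 0, 0],
  [-0.025, -0.08, 0.01, 0, 0, 0],
  [-0.025, -0.08, 0.01, 0, 0, 0],
])

```text
time_s: 21.35
tool_pos: [442.4, -438.8, 154.4]
tcp_rot: [-1.052, 1.428, -1.428]
wrist_force: [0.5, 1.2, -1.0]
gripper_width: 38.8
```

```bash
python3 - <<'E'
from pl import *
o=observe();print(o['wrist_force'],o['tool_pos'],o['time_s'])
f=grab_frame('wrist');q=cloud(f);cv2.imwrite('pics/w20.png',f['image'])
a=np.radians(-17.2);M=np.array([[np.cos(a),np.sin(a)],[-np.sin(a),np.cos(a)]])
L=q.copy();L[...,:2]=(q[...,:2]-C0)@M.T
im=f['image'];hsv=cv2.cvtColor(im,cv2.COLOR_BGR2HSV)
m=(abs(L[...,0]-5)<45)&(abs(L[...,1])<38)&(L[...,2]<25)&(im.max(2)>110)
p=L[m];A=np.c_[p[:,:2],np.ones(len(p))];c=np.linalg.lstsq(A,p[:,2],rcond=None)[0];print('face plane',len(p),c.round(4))
for lo,hi in [(-48,-35),(-30,-10),(35,50),(50,58)]:
    s=p[(p[:,0]>lo)&(p[:,0]<hi)];print(lo,hi,len(s),np.median(s[:,2]) if len(s) else None)
m=(L[...,2]>33)&(L[...,2]<48)&(im.max(2)<90)&(abs(L[...,0]-20)<25)&(abs(L[...,1])<40);b=L[m][:,:2].astype(np.float32);print('bar',m.sum(),cv2.minAreaRect(b),np.median(L[m][:,2]))
for n in ['rear','grip']:
    for x in landmark_of('wrist',n)[:1]: print(n,round(x['p'],2),L[int(x['location'][0]),int(x['location'][1])].round(1))
f=grab_frame('side');cv2.imwrite('pics/s20.png',f['image'])
E
```

```text
[ 0.5352812   1.23908618 -0.99039184] [ 442.44979466 -438.81981458  154.35995215] 21.35
face plane 8347 [-1.10000e-03  7.00000e-04  1.34985e+01]
-48 -35 570 13.46227290615883
-30 -10 2058 13.555697668950813
35 50 1427 13.445777566038657
50 58 0 None
bar 981 ((19.93512725830078, -0.23001861572265625), (11.399394035339355, 48.54026412963867), 0.34633973240852356) 43.43626620366416
rear 0.83 [58.4 -0.8 12.6]
grip 0.71 [19.5 -0.7 42. ]
```

View pics/w20.png

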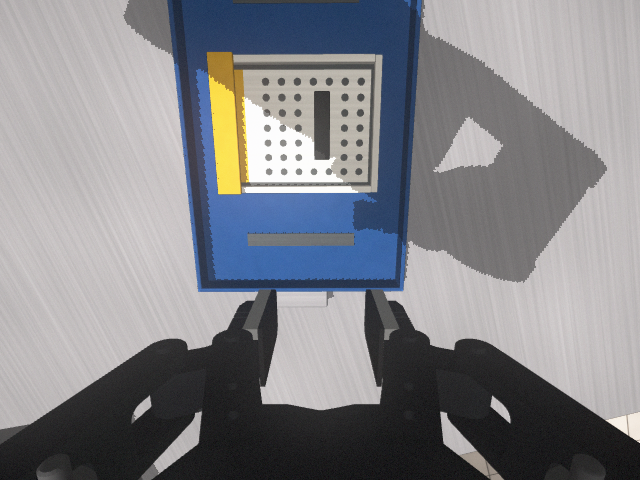

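View pics/s20.png

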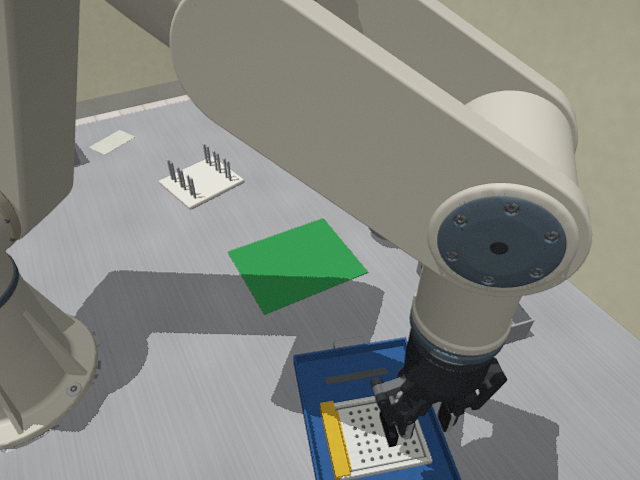

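```bash
python3 -c "
from bench import *
print(hand_in())"
```

```text
the job is handed in; nothing more can be done
None
```

The plate is on the filter bed with its yellow edge tucked under the lip, and I handed the job in at about 21.5 s of the 58 s allowed. `hand_in` gave no verdict.

**What I did:**
- **Rack to mat:** I took the plate out of the rack by its black grip and laid it flat on the green mat, grip up. I then let go and backed off.
- **Mat to lid:** I took it again by the grip from straight above and tilted it 15°. The yellow edge went under the lip, and I rotated the plate down about that edge. Contact at the bottom was about 6 N before I let go.

**Last checks, gripper clear:**
- **Flatness:** the plate's top face fits a plane at 13.5 mm with under 0.1° of tilt. The bed measured 8.5 mm and the plate is 5 mm thick, so it is fully down.
- **Position:** the grip bar is at lid (19.9, -0.2) mm, which puts the plate within about 0.3 mm of the bed's centre.
- **Surroundings:** in the last side view only part of the bowl and tray shows and the bottle is hidden behind the arm. They were undisturbed in earlier pictures, and no force peak suggested a touch. I took no final top picture.

**What failed or disagreed:**
- **Missed first grasp:** the gripper closed on air, without touching anything. The wrist camera showed the fingertips about 33 mm short of the reported TCP. I allowed for that offset from then on, and both later grasps held.
- **Small scatter:** the cameras differed by 2–4 mm on the plate's start position, and the plate's place in the hand read about 2 mm differently while the arm was still settling. I used the settled wrist-camera values.

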